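# Set out a drum-lug kit with sprung tongs

### The arm

A 6-joint arm with a two-finger parallel gripper is mounted at the origin on a cart in front of the work surface, level with it; the furniture and walls round the work are solid. World frame = base frame: x ahead of the robot, y to its left, z up, the work surface at z = 0. Lengths are in mm, angles in rad, forces in N, time in s.
With the tool pointing down it reaches from about 275 to 1000 mm from the base axis. Payload 8.4 kg.
Tool frame: the origin (TCP) lies on the centre line of the jaws, within the pads' length; the fingertips stand r.tip_reach ahead of it and the grasp point (between the pads) lies 11 mm behind it (r.tip_reach is the distance from the TCP to the fingertips, in mm); z points along the fingers, y is the line along which they close (so a half turn about z gives the same grasp; the last joint's range is limited). The gripper opens to 85 mm and grips with 20 to 120 N. Pads are 22 mm wide; open, the fingers measure 114 mm over their backs; the gripper's body (76 mm by 85 mm) begins 54 mm behind the grasp point. The pads swing forward as they close: fully open they stand 13 mm farther back than shut.
Start: joints at [-1.16, 0.353, 1.633, -0, 1.155, -0.002], TCP at [250.734, -572.504, 239.281] pointing down, gripper open.
Joint ranges: [-2.63, 2.63], [-0.92, 2.1], [0.06, 2.66], [-1.3, 4.44], [0, 2.69], [-3.02, 3.02]. Speed limits (rad/s): [2.22, 2.22, 2.79, 3.14, 3.14, 3.14].

### API

Orientations are given as [roll, pitch, yaw] about the fixed x, y, z axes, in that order (R = Rz(yaw) Ry(pitch) Rx(roll)).
In Python, from rig import r gives the robot as it stands.
- The arm moves only by the tool carry_out, never from a script. Its argument "targets" is a list of rows, each an object with "dp": the shift along the tool's x, y, z in mm, a list of three; "yaw": the turn about the tool's z in degrees. A call has 1 to 12 rows; each row is the pose to reach, as a shift and turn from the pose commanded when the call began, along the tool's axes at that moment; what a row does not reach only later rows make up. A row lasts 1/8 s, in which the tool goes at most 62.5 mm and 10.7 degrees, less where a joint would pass 70% of its speed; a pose out of reach is approached as far as the arm can. A call with a gripper value outside its range is refused whole. "fingers" is the opening, from -1 (shut) to 1 (fully open), so that 0 is half open, set as the call begins (left out, the last holds). The fingers move at their own pace and stop on an object; "grip_force" is the grip in N (left out, the last holds). Time passes only in rows, so rows that repeat a pose let the fingers close. It gives the time, the measured TCP pose, the force, the opening and the grip force at its end, in the units of the state.
- r.sense(): the state, without advancing time (a new reading comes with each control period).
- r.grab_frame(name): name is "scene" or "top" or "wrist"; returns the picture (400x640x3 uint8, red, green, blue); there is no depth.
- r.get_calibration(name): a dict with "fx", "fy", "cx", "cy" (pixels), "rvec" (rotation vector, rad) and "tvec" (3), from world to camera coordinates, as OpenCV has them. Camera axes: x right, y down, z forward; pixel columns grow to the right and rows downward; lengths in mm; the calibration is good to about 2 mm. A picture is of the moment at which its call begins: read the wrist's pose just before it. get_calibration takes no time and is no camera call; for the wrist camera it gives the pose at the moment of the call.
- r.sign_off(): hands the job in; it is judged then, once.
The state is a dict: "clock": time; "qpos": joint angles; "qvel": joint speeds; "joint_efforts": joint torques, N m; "eef_pos": TCP position; "tcp_rot": TCP orientation; "contact_force": force on the tool from outside, world axes, zero at the start; "wrist_torque": the same for the moment, N m; "opening": opening from 0.0 (shut) to 1.0 (fully open); "grasp_force": force on a finger pad.
Only numpy, scipy, OpenCV 4.12 (cv2) and the standard library are available. Lean on these libraries where they do the work, as an engineer would, in place of code of your own. Each camera call takes 0.05 s, during which the arm holds its last target. There are 200 camera calls.

### The job

Set out this kit on the blue board. Take the sprung tongs from their stand and with them lift every white bush out of its deep pocket in the wooden block and set it flat, same way up, on a round mark in the front row of the board, one to a mark; put every loose silver lug lying on the bench on a long mark in the back row, lying lengthways along the mark. Bring the tongs back to stand upright in their stand, never touch a bush with the gripper itself (only with the tongs), and leave the other things on the bench where they lie.

Things in the scene. Friction and masses are not known exactly. Their poses are not given: they have to be found in the camera images.
- tongs: Sprung parallel-action tongs standing upright, 135 mm tall, about 140 g. Origin midway between the two jaw tips, at their lower ends; z up along the jaws, y is the line along which the jaws close. Each jaw: a steel arm from z 0 to 97 mm, 10 mm wide (x), with a rubber tip pad (z 0 to 14 mm, 14 mm wide, shallow V that centres a round part) and a black grip plate at the top
- tongs_grip (a point): where to squeeze the tongs, 111 mm above the tongs' origin: from above, along the tongs' y, on the outsides of the two black grip plates (z 95 to 127 mm, 24 mm wide in x). The red bridge between the plates ends at z 135 mm. Width over the plates 54 mm open, 42 mm holding a bush, 38 mm shut; between the tips 38, 26, 22 mm; over the steel arms 50, 38, 34 mm
- tongs_left (a joint): inward travel in m of either jaw (geared, they move equally): 0 open, 0.006 holding a bush, 0.008 shut. The spring pushes each jaw out with 3 N when open and 6.6 N on a bush, so the tongs stay held when squeezed only part way (say to 50 mm over the plates, tips 34 mm apart); let go, they open fully and drop
- stand: grey steel tong stand, fixed to the bench, 60 x 100 x 66 mm; origin centre of its underside; its slot is 22 mm wide (x) and 60 mm long (y)
- stand_slot (a point): centre of the floor of the stand's slot, 6 mm above the bench, slot 60 mm deep; the tongs stand here on their tips, their y along the slot's y (either way round)
- block: light wooden block, fixed, 186 (x) x 68 (y) x 75 mm tall; origin centre of its underside. Four pockets in a row along x, 46 mm apart, 65 mm deep: each a well 32 (x) x 30 (y) mm with a tong slot on either side, 20 mm wide (x), reaching 30 mm from the pocket middle to +y and -y. Fingers do not fit; the tongs do, with their y along the block's y (either way round)
- pocket_1 (a point): centre of the floor of pocket 1 of the block, 10 mm above the bench; axes as the block
- pocket_2 (a point): centre of the floor of pocket 2 of the block, 10 mm above the bench; axes as the block
- pocket_3 (a point): centre of the floor of pocket 3 of the block, 10 mm above the bench; axes as the block
- pocket_4 (a point): centre of the floor of pocket 4 of the block, 10 mm above the bench; axes as the block
- board: blue kit board, fixed, 160 (x) x 200 (y) x 8 mm thick; origin centre of its underside; front row of four round marks (toward its -x edge, nearest the robot), back row of two long marks
- bush_mark_1 (a point): centre of round mark 1 (black disc with white rim, 34 mm across) on the board's top, 8 mm above the bench; marks 50 mm apart along the board's y
- bush_mark_2 (a point): centre of round mark 2 (black disc with white rim, 34 mm across) on the board's top, 8 mm above the bench; marks 50 mm apart along the board's y
- bush_mark_3 (a point): centre of round mark 3 (black disc with white rim, 34 mm across) on the board's top, 8 mm above the bench; marks 50 mm apart along the board's y
- bush_mark_4 (a point): centre of round mark 4 (black disc with white rim, 34 mm across) on the board's top, 8 mm above the bench; marks 50 mm apart along the board's y
- lug_mark_1 (a point): centre of long mark 1 (black rectangle with white rim, 52 x 28 mm, long side along the board's x) on the board's top, 8 mm above the bench; marks 90 mm apart along the board's y
- lug_mark_2 (a point): centre of long mark 2 (black rectangle with white rim, 52 x 28 mm, long side along the board's x) on the board's top, 8 mm above the bench; marks 90 mm apart along the board's y
- bush_1: white nylon bush, 26 mm across, 10 mm tall, 10 g, lying flat on the floor of a pocket at the start; origin centre of its underside, z up (which bush lies where, and how many, varies; may be absent)
- bush_2: white nylon bush, 26 mm across, 10 mm tall, 10 g, lying flat on the floor of a pocket at the start; origin centre of its underside, z up (which bush lies where, and how many, varies; may be absent)
- bush_3: white nylon bush, 26 mm across, 10 mm tall, 10 g, lying flat on the floor of a pocket at the start; origin centre of its underside, z up (which bush lies where, and how many, varies; may be absent)
- bush_4: white nylon bush, 26 mm across, 10 mm tall, 10 g, lying flat on the floor of a pocket at the start; origin centre of its underside, z up (which bush lies where, and how many, varies; may be absent)
- lug_a: silver turned drum lug, 40 (x) x 19 (y) x 13 mm tall, about 60 g, lying on the bench; x along its barrel, origin below its middle; the side stub points to -y. Grip it across its middle along y, 19 mm wide. A knock may roll it over (origin then up to 13 mm above what it lies on); any side up is fine (may be absent)
- lug_b: silver turned drum lug, 40 (x) x 19 (y) x 13 mm tall, about 60 g, lying on the bench; x along its barrel, origin below its middle; the side stub points to -y. Grip it across its middle along y, 19 mm wide. A knock may roll it over (origin then up to 13 mm above what it lies on); any side up is fine (may be absent)
- gold_rod: gold tension rod, 85 x 11 x 11 mm; bystander, lies on the bench, to be left alone

How it is judged (in metres and radians):
On the way, in this order (a step that is already met when the one before it is completed fails the run):
1. the tongs are lifted clear of their stand (height (world z) of tongs above 0.075 m), for 0.2 s.
2. every bush present lies flat on a round mark of the front row ((horizontal distance between bush_1 and bush_mark_1 below 0.008 m or horizontal distance between bush_1 and bush_mark_2 below 0.008 m or horizontal distance between bush_1 and bush_mark_3 below 0.008 m or horizontal distance between bush_1 and bush_mark_4 below 0.008 m) and height (world z) of bush_1 between 0.004 and 0.013 m and angle between each of bush_1, bush_2, bush_3, bush_4's own z axis and vertical below 0.2 rad and linear speed of each of bush_1, bush_2, bush_3, bush_4 below 0.02 m/s and (horizontal distance between bush_2 and bush_mark_1 below 0.008 m or horizontal distance between bush_2 and bush_mark_2 below 0.008 m or horizontal distance between bush_2 and bush_mark_3 below 0.008 m or horizontal distance between bush_2 and bush_mark_4 below 0.008 m) and height (world z) of bush_2 between 0.004 and 0.013 m and (horizontal distance between bush_3 and bush_mark_1 below 0.008 m or horizontal distance between bush_3 and bush_mark_2 below 0.008 m or horizontal distance between bush_3 and bush_mark_3 below 0.008 m or horizontal distance between bush_3 and bush_mark_4 below 0.008 m) and height (world z) of bush_3 between 0.004 and 0.013 m and (horizontal distance between bush_4 and bush_mark_1 below 0.008 m or horizontal distance between bush_4 and bush_mark_2 below 0.008 m or horizontal distance between bush_4 and bush_mark_3 below 0.008 m or horizontal distance between bush_4 and bush_mark_4 below 0.008 m) and height (world z) of bush_4 between 0.004 and 0.013 m), for 0.2 s.
At the end, for the whole second after the job is handed in: Bushes present flat, same way up, within 8 mm of a round mark; lugs present on the board within 12 mm of a long mark and 0.3 rad of lengthways; tongs on the floor of their stand within 10 mm of its middle, upright within 0.2 rad; all at rest (all of step 2 and (horizontal distance between lug_a and lug_mark_1 below 0.012 m or horizontal distance between lug_a and lug_mark_2 below 0.012 m) and height (world z) of lug_a between 0.003 and 0.022 m and angle between the x axis of each of lug_a, lug_b and the x axis of board, either way round below 0.3 rad and linear speed of each of lug_a, lug_b, tongs below 0.02 m/s and (horizontal distance between lug_b and lug_mark_1 below 0.012 m or horizontal distance between lug_b and lug_mark_2 below 0.012 m) and height (world z) of lug_b between 0.003 and 0.022 m and horizontal distance between tongs and stand_slot below 0.01 m and height (world z) of tongs below 0.014 m and angle between tongs's own z axis and vertical below 0.2 rad); the robot touches nothing.
It fails at once if a bush is touched by the gripper's fingers (contact force between the fingers and bush_1 above 1 N or contact force between the fingers and bush_2 above 1 N or contact force between the fingers and bush_3 above 1 N or contact force between the fingers and bush_4 above 1 N).
It fails at once if another thing on the bench is moved more than 30 mm (distance of gold_rod from where it was at the start of the episode above 0.03 m).
Of bush_1, bush_2, bush_3, bush_4 only 3 to 4 are there at a start; the rules pass over those that are not, and their reading is None.
Of lug_a, lug_b only 1 to 2 are there at a start; the rules pass over those that are not, and their reading is None.
At some moment in a run one of lug_a, lug_b may be knocked a few centimetres aside while the robot is not near it.
It also fails if it takes over 210 s, if anything falls off the work surface, if the arm or the gripper's body presses on something with over 40 N, if the wrist force passes 120 N, or if a joint passes its speed limit or range.

## Working session

There is one attempt and no reset: what is moved stays moved. The work goes in short steps, Python scripts to look and compute and a tool call to move; the robot and the scene stay as the last step left them, time stands still between calls to the robot, and variables do not carry over. Pictures are saved under pics/ and viewed, at most 14 in all, crops included, and the job is handed in when it is done.

Besides the shell and the picture viewer there is one more tool, called as name([rows], argument=value, ...), one row to a line, values as JSON. carry_out: Moves the arm, as the interface text tells. Its arguments: {"type":"object","properties":{"targets":{"type":"array","items":{"type":"object","properties":{"dp":{"type":"array","items":{"type":"number"}},"yaw":{"type":"number"}}}},"fingers":{"type":"number"},"grip_force":{"type":"number"}},"required":["targets"]}

```bash
mkdir -p pics; ls; cat > h.py <<'E'
import numpy as np, cv2
from rig import r
def cal(n):
    c=r.get_calibration(n); K=np.array([[c['fx'],0,c['cx']],[0,c['fy'],c['cy']],[0,0,1.]])
    return K,cv2.Rodrigues(np.array(c['rvec'],float))[0],np.array(c['tvec'],float)
def save(n,f):
    C=cal(n); im=r.grab_frame(n); cv2.imwrite('pics/'+f,im[:,:,::-1]); np.savez('pics/'+f[:-4],K=C[0],R=C[1],t=C[2]); return im,C
def ray(C,uv,z):
    K,R,t=C; o=-R.T@t; d=R.T@np.linalg.inv(K)@np.array([uv[0],uv[1],1.]); return o+d*(z-o[2])/d[2]
def load(f):
    d=np.load('pics/'+f+'.npz'); return cv2.imread('pics/'+f+'.png')[:,:,::-1],(d['K'],d['R'],d['t'])
E
python3 - <<'E'
from h import *
print(r.sense(), r.tip_reach)
a,_=save('top','top1.png'); b,_=save('scene','scene1.png')
for n in('top','scene'):
    K,R,t=cal(n); print(n,-R.T@t,K[0,0])
E
```

```text
pics
{'clock': 0.0, 'qpos': array([-1.16039977e+00,  3.53622510e-01,  1.63415464e+00, -5.23023955e-06,
        1.15517422e+00, -2.40524973e-03]), 'qvel': array([-1.91702269e-05, -1.73835561e-04, -4.17572144e-04, -9.27262956e-04,
       -2.56941493e-03, -1.77761964e-04]), 'joint_efforts': array([ 1.26972409e-03, -6.05249476e+01, -3.42062151e+01,  1.07254036e-04,
        9.26909270e-03,  4.35313439e-05]), 'eef_pos': array([ 250.54501744, -572.07389874,  238.5689009 ]), 'tcp_rot': array([-3.14023392e+00,  1.51401262e-06,  4.12803922e-01]), 'contact_force': array([-0.75676303, -0.03049578,  0.43146613]), 'wrist_torque': array([ 0.02629486, -0.00439784,  0.05309059]), 'grasp_force': 0.0, 'opening': 0.9992044679751857} 8.0
top [ 369.77334716   64.76108448 1163.05545386] 444.60305378990955
scene [-137.28937521  695.22214977 1138.09819472] 489.98004844932757
```

View pics/top1.png

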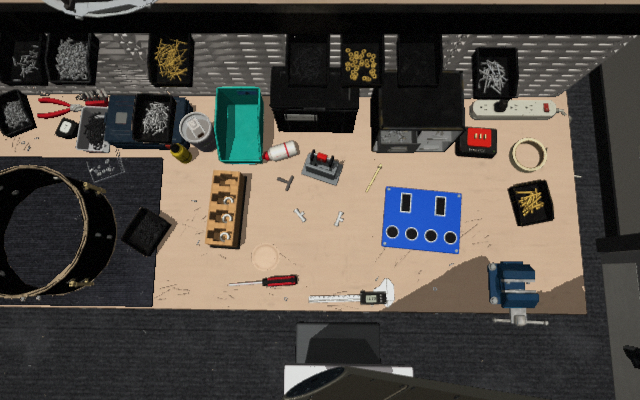

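View pics/scene1.png

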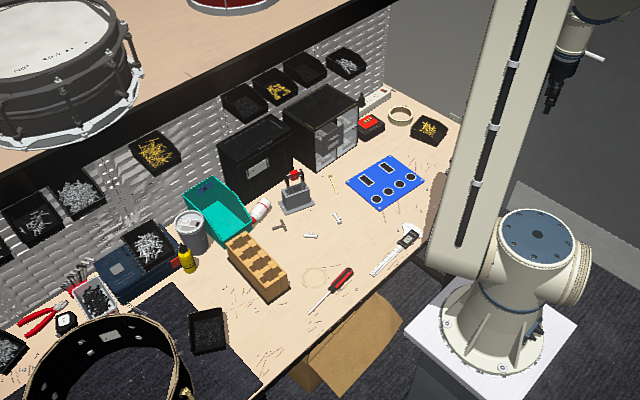

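Top view: board (422,220), stand with tongs (322,165), block (226,208), lugs (300,214) and (340,217), gold rod (373,178), a dark T at (285,183). The scene view agrees. I'll measure from the top view and enlarge it.

```bash
python3 - <<'E'
from h import *
im,C=load('top1')
hsv=cv2.cvtColor(im,cv2.COLOR_RGB2HSV)
m=cv2.inRange(hsv,(105,150,80),(130,255,255)); m[:,480:]=0; m[:,:370]=0
cs,_=cv2.findContours(m,cv2.RETR_EXTERNAL,2); c=max(cs,key=cv2.contourArea)
P=np.array([ray(C,p,8)[:2] for p in c[:,0]],np.float32); print('board',cv2.minAreaRect(P))
cs,h=cv2.findContours(m,cv2.RETR_CCOMP,2)
for c,hh in zip(cs,h[0]):
    if hh[3]>=0 and cv2.contourArea(c)>40:
        P=np.array([ray(C,p,8)[:2] for p in c[:,0]],np.float32); print('mark',np.round(np.add(cv2.minAreaRect(P)[0],0)),cv2.minAreaRect(P)[1:])
for n,p,z in [('lug',(300,214),6),('lug',(340,217),6),('stand',(322,168),66),('rod',(373,178),5),('T',(285,183),6)]: print(n,ray(C,p,z).round())
for p in [(213,170),(243,173),(238,247),(208,245)]: print('blk',ray(C,p,75).round())
a=cv2.resize(im[135:255,195:395],None,fx=4,fy=4,interpolation=cv2.INTER_CUBIC); cv2.imwrite('pics/c1.png',a[:,:,::-1])
E
```

```text
board ((515.0659790039062, -191.3590087890625), (197.72882080078125, 157.3197479248047), 84.76338195800781)
mark [ 469. -263.] ((36.04842758178711, 39.28174591064453), 87.7407455444336)
mark [ 474. -213.] ((37.5459098815918, 37.38963317871094), 44.2961540222168)
mark [ 479. -164.] ((37.780357360839844, 37.30879592895508), 44.51409912109375)
mark [ 483. -114.] ((38.002288818359375, 39.09895706176758), 44.742000579833984)
mark [ 551. -241.] ((34.684959411621094, 59.68594741821289), 83.9561767578125)
mark [ 560. -151.] ((34.043312072753906, 60.71731948852539), 88.44441223144531)
lug [527. 126.   6.]
lug [520.  21.   6.]
stand [637.  69.  66.]
rod [625. -67.   5.]
T [609. 167.   6.]
blk [627. 344.  75.]
blk [620. 268.  75.]
blk [435. 272.  75.]
blk [439. 346.  75.]
```

View pics/c1.png

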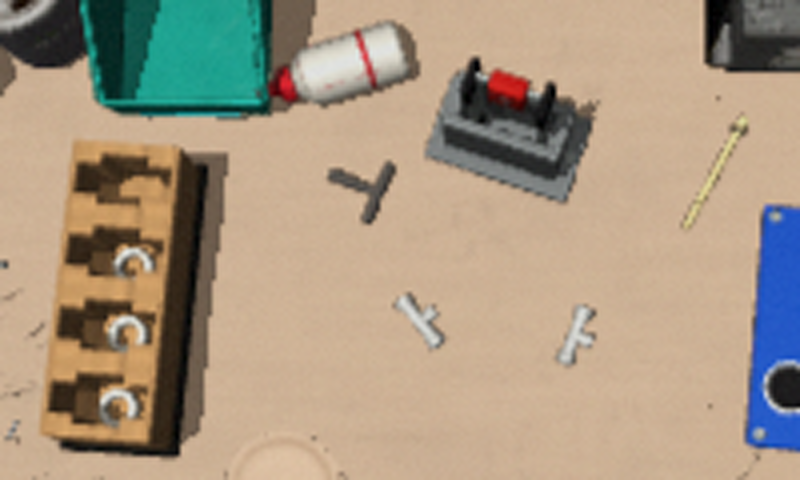

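Top crop: bushes show in the three nearer pockets (crop (133,262), (128,332), (118,405)); the far one looks empty. Tongs plates are at (470,85) and (545,105), and lugs at (418,320) and (575,335).

```bash
cat >> h.py <<'E'
def plan(x,y,z,yawdeg=None):
    s=r.sense(); p=s['eef_pos']; w=s['tcp_rot'][2]
    d=np.array([x,y,z])-p; c,sn=np.cos(w),np.sin(w)
    dp=[c*d[0]+sn*d[1], sn*d[0]-c*d[1], -d[2]]
    out=f"t={s['clock']:.1f} at {p.round(1)} yaw {np.degrees(w):.1f} q6 {s['qpos'][5]:.2f} dp {np.round(dp,1)}"
    if yawdeg is not None:
        k=(w-np.radians(yawdeg)); k=[np.degrees((k+j*np.pi)) for j in range(-3,4)]
        out+=f" tool-yaw opts {[round(v,1) for v in k if abs(v)<200]}"
    print(out)
E
python3 - <<'E'
from h import *
K,R,t=cal('wrist'); s=r.sense(); w=s['tcp_rot'][2]
o=-R.T@t-s['eef_pos']; c,sn=np.cos(w),np.sin(w)
print(K, [c*o[0]+sn*o[1], sn*o[0]-c*o[1], -o[2]], R[2], R[2]@[c,sn,0],R[2]@[sn,-c,0])
plan(500,70,330,-20)
E
```

```text
[[328.98813616   0.         315.65888179]
 [  0.         328.98813616 195.88477133]
 [  0.           0.           1.        ]] [np.float64(72.37512201561768), np.float64(-0.14708105180205422), np.float64(-134.8440577489346)] [-0.26414309 -0.11413363 -0.9577066 ] -0.287743052531567 -0.0014124158653094276
t=0.1 at [ 250.6 -572.1  238.6] yaw 23.6 q6 -0.00 dp [ 486.1 -488.1  -91.4] tool-yaw opts [np.float64(-136.4), np.float64(43.6)]
```

carry_out([
  {"dp": [486, -488, -91], "yaw": -66},
  {"dp": [486, -488, -91], "yaw": -66},
  {"dp": [486, -488, -91], "yaw": -66},
  {"dp": [486, -488, -91], "yaw": -66},
  {"dp": [486, -488, -91], "yaw": -66},
  {"dp": [486, -488, -91], "yaw": -66},
  {"dp": [486, -488, -91], "yaw": -66},
  {"dp": [486, -488, -91], "yaw": -66},
  {"dp": [486, -488, -91], "yaw": -66},
  {"dp": [486, -488, -91], "yaw": -66},
  {"dp": [486, -488, -91], "yaw": -66},
  {"dp": [486, -488, -91], "yaw": -66},
])

```text
clock: 1.6
eef_pos: [501.1, 72.9, 330.4]
tcp_rot: [3.141, -0.001, 1.569]
contact_force: [0.4, -0.8, 0.4]
opening: 0.999
grasp_force: 0.0
```

```bash
python3 - <<'E'
from h import *
plan(500,70,330,90)
save('wrist','w1.png')
E
```

```text
t=1.6 at [501.1  72.9 330.4] yaw 89.9 q6 0.14 dp [-2.9 -1.1  0.4] tool-yaw opts [np.float64(-180.1), np.float64(-0.1), np.float64(179.9)]
```

View pics/w1.png

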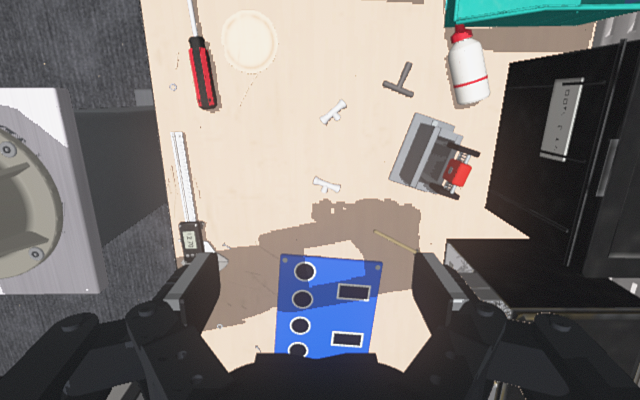

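Wrist view: lugs (334,111) and (326,184), stand with tongs (432,155), board with all marks at the bottom. Measure lugs, tongs and stand.

```bash
python3 - <<'E'
from h import *
im,C=load('w1'); hsv=cv2.cvtColor(im,cv2.COLOR_RGB2HSV)
m=cv2.inRange(hsv,(0,0,150),(180,40,255)); m[:, :300]=0; m[:,370:]=0; m[:90]=0; m[205:]=0
cs,_=cv2.findContours(m,0,2)
for c in cs:
    if cv2.contourArea(c)<60: continue
    P=np.array([ray(C,p,6)[:2] for p in c[:,0]],np.float32); q=cv2.minAreaRect(P)
    print('lug',q, np.round(cv2.boxPoints(q)))
mk=cv2.inRange(hsv,(105,150,60),(130,255,255)); cs,h=cv2.findContours(mk,cv2.RETR_CCOMP,2)
for c,hh in zip(cs,h[0]):
    if hh[3]>=0 and cv2.contourArea(c)>40:
        P=np.array([ray(C,p,8)[:2] for p in c[:,0]],np.float32); print('mark',np.round(cv2.minAreaRect(P)[0]))
g=cv2.resize(im[90:210,290:490],None,fx=4,fy=4,interpolation=cv2.INTER_CUBIC); cv2.imwrite('pics/c2.png',g[:,:,::-1])
E
```

```text
lug ((527.8021850585938, 75.6834487915039), (159.37974548339844, 100.83223724365234), 89.92338562011719) [[477.  -4.]
 [578.  -4.]
 [578. 155.]
 [477. 155.]]
mark [ 552. -240.]
mark [ 473. -213.]
mark [ 478. -163.]
mark [ 560. -150.]
```

View pics/c2.png

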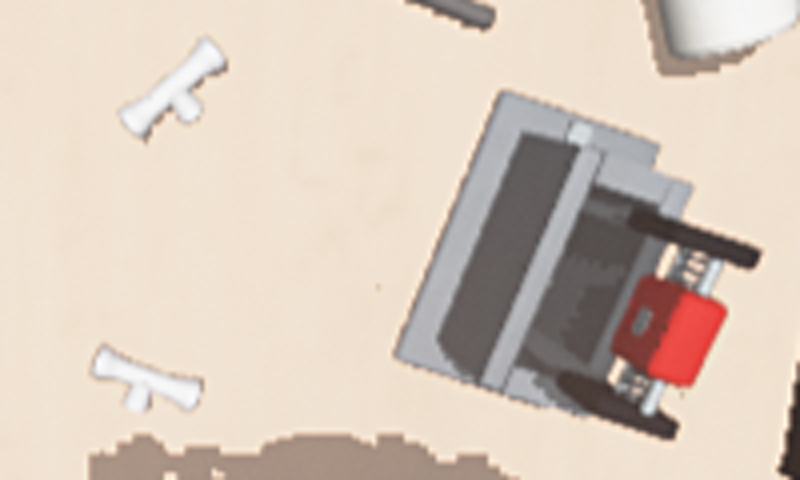

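```bash
python3 - <<'E'
from h import *
im,C=load('w1'); hsv=cv2.cvtColor(im,cv2.COLOR_RGB2HSV)
m=cv2.inRange(hsv,(0,0,110),(180,16,255)); m[:, :300]=0; m[:,360:]=0; m[:90]=0; m[198:]=0
cs,_=cv2.findContours(m,0,2)
for c in cs:
    if cv2.contourArea(c)<60: continue
    P=np.array([ray(C,p,6)[:2] for p in c[:,0]],np.float32); q=cv2.minAreaRect(P)
    print('lug',q, np.round(cv2.boxPoints(q)).tolist())
f=lambda a,z:ray(C,(290+a[0]/4,90+a[1]/4),z)
d=f((500,90),6)-f((395,357),6); print('stand y dir',np.degrees(np.arctan2(d[1],d[0])),np.linalg.norm(d))
print('plates tops',f((755,258),127),f((672,432),127)); print('slot wall', f((598,150),66),f((500,385),66))
E
```

```text
lug ((514.5451049804688, 22.16319465637207), (18.124616622924805, 39.09614181518555), 70.26854705810547) [[493.0, 20.0], [530.0, 7.0], [536.0, 24.0], [499.0, 37.0]]
lug ((525.5980224609375, 124.93578338623047), (39.62932586669922, 17.785306930541992), 39.86488342285156) [[505.0, 119.0], [516.0, 105.0], [547.0, 131.0], [535.0, 144.0]]
stand y dir 72.241317657753 97.61828711486571
plates tops [669.10470482  89.15159551 127.        ] [653.40175726  42.0822523  127.        ]
slot wall [648.15498624 111.38371735  66.        ] [625.09896365  38.87200642  66.        ]
```

carry_out([
  {"dp": [-51, 13.5, 60], "yaw": -70},
  {"dp": [-51, 13.5, 120], "yaw": -70},
  {"dp": [-51, 13.5, 180], "yaw": -70},
  {"dp": [-51, 13.5, 230], "yaw": -70},
  {"dp": [-51, 13.5, 270], "yaw": -70},
  {"dp": [-51, 13.5, 280], "yaw": -70},
  {"dp": [-51, 13.5, 285], "yaw": -70},
  {"dp": [-51, 13.5, 295], "yaw": -70},
  {"dp": [-51, 13.5, 310], "yaw": -70},
  {"dp": [-51, 13.5, 320], "yaw": -70},
  {"dp": [-51, 13.5, 320], "yaw": -70},
], fingers=0, grip_force=40)

```text
clock: 3.02
eef_pos: [512.5, 18.3, 9.3]
tcp_rot: [-3.141, -0.002, 2.786]
contact_force: [0.5, 0.2, 0.0]
opening: 0.5
grasp_force: 0.0
```

carry_out([
  {"dp": [0, 0, 0], "yaw": 0},
  {"dp": [0, 0, 0], "yaw": 0},
  {"dp": [0, 0, 0], "yaw": 0},
  {"dp": [0, 0, 0], "yaw": 0},
  {"dp": [0, 0, -30], "yaw": 0},
  {"dp": [0, 0, -80], "yaw": 0},
  {"dp": [0, 0, -80], "yaw": 0},
], fingers=-1)

```text
clock: 3.9
eef_pos: [515.7, 18.4, 93.4]
tcp_rot: [3.139, 0.006, 2.786]
contact_force: [-1.3, 0.0, -0.7]
opening: 0.193
grasp_force: 39.3
```

```bash
python3 - <<'E'
from h import *
plan(559.5,-150,18.5,-5.4); plan(551.5,-240.5,18.5,-5.4)
print(r.sense()['opening'])
E
```

```text
t=3.9 at [515.7  18.4  93.4] yaw 159.7 q6 -1.18 dp [ -99.6 -142.7   74.9] tool-yaw opts [np.float64(-194.9), np.float64(-14.9), np.float64(165.1)]
t=3.9 at [515.7  18.4  93.4] yaw 159.7 q6 -1.18 dp [-123.6 -230.3   74.9] tool-yaw opts [np.float64(-194.9), np.float64(-14.9), np.float64(165.1)]
0.19314202214861267
```

carry_out([
  {"dp": [-35, -50, -10], "yaw": -5},
  {"dp": [-70, -100, -5], "yaw": -10},
  {"dp": [-100, -143, 30], "yaw": -15},
  {"dp": [-100, -143, 30], "yaw": -15},
  {"dp": [-100, -143, 30], "yaw": -15},
  {"dp": [-100, -143, 30], "yaw": -15},
])

```text
clock: 4.65
eef_pos: [557.2, -149.4, 60.5]
tcp_rot: [3.141, -0.0, 3.049]
contact_force: [0.1, -0.3, -0.5]
opening: 0.192
grasp_force: 39.4
```

```bash
python3 - <<'E'
from h import *
plan(559.5,-150,18.5,-5.4); print(r.sense()['qvel'].round(3))
E
```

```text
t=4.7 at [ 557.2 -149.4   60.5] yaw 174.7 q6 -1.74 dp [-2.3 -0.4 42. ] tool-yaw opts [np.float64(-179.9), np.float64(0.1), np.float64(180.1)]
[ 0.006 -0.008 -0.003 -0.001 -0.001 -0.004]
```

carry_out([
  {"dp": [-2.3, 0, 25], "yaw": 0},
  {"dp": [-2.3, 0, 38], "yaw": 0},
  {"dp": [-2.3, 0, 42], "yaw": 0},
  {"dp": [-2.3, 0, 42], "yaw": 0},
])

```text
clock: 5.15
eef_pos: [559.6, -150.1, 18.8]
tcp_rot: [3.141, -0.0, 3.049]
contact_force: [0.5, -0.1, -0.4]
opening: 0.189
grasp_force: 39.4
```

carry_out([
  {"dp": [0, 0, 0], "yaw": 0},
  {"dp": [0, 0, 0], "yaw": 0},
  {"dp": [0, 0, 0], "yaw": 0},
  {"dp": [0, 0, -40], "yaw": 0},
  {"dp": [0, 0, -90], "yaw": 0},
  {"dp": [0, 0, -90], "yaw": 0},
  {"dp": [0, 0, -90], "yaw": 0},
], fingers=0)

```text
clock: 6.02
eef_pos: [559.3, -150.6, 108.0]
tcp_rot: [3.142, -0.0, 3.048]
contact_force: [0.0, 0.1, -0.1]
opening: 0.5
grasp_force: 0.0
```

```bash
python3 - <<'E'
from h import *
plan(525.6,125,110,40); print(r.sense()['qvel'].round(3))
E
```

```text
t=6.0 at [ 559.3 -150.6  108. ] yaw 174.6 q6 -1.74 dp [ 59.3 271.3  -2. ] tool-yaw opts [np.float64(-45.4), np.float64(134.6)]
[-0.     0.023  0.013 -0.001 -0.001  0.001]
```

carry_out([
  {"dp": [12, 55, 0], "yaw": -10},
  {"dp": [24, 110, 0], "yaw": -20},
  {"dp": [36, 165, 0], "yaw": -30},
  {"dp": [48, 220, 0], "yaw": -40},
  {"dp": [59.3, 271.3, 0], "yaw": -45.4},
  {"dp": [59.3, 271.3, 0], "yaw": -45.4},
  {"dp": [59.3, 271.3, 0], "yaw": -45.4},
  {"dp": [59.3, 271.3, 0], "yaw": -45.4},
])

```text
clock: 7.02
eef_pos: [525.7, 123.8, 107.6]
tcp_rot: [3.141, -0.001, -2.444]
contact_force: [1.0, 0.5, -0.2]
opening: 0.5
grasp_force: 0.0
```

```bash
python3 - <<'E'
from h import *
im,C=save('wrist','w2.png'); hsv=cv2.cvtColor(im,cv2.COLOR_RGB2HSV)
m=cv2.inRange(hsv,(0,0,110),(180,16,255)); 
cs,_=cv2.findContours(m,0,2)
for c in cs:
    if cv2.contourArea(c)<400: continue
    P=np.array([ray(C,p,6)[:2] for p in c[:,0]],np.float32); q=cv2.minAreaRect(P)
    if max(q[1])<60: print('lug',q, c.mean((0,1)))
plan(525.6,125,10,40)
E
```

```text
lug ((525.8739013671875, 125.79789733886719), (41.2199821472168, 17.4143009185791), 40.60902404785156) [318.47457627 199.33898305]
lug ((343.6285400390625, 251.13400268554688), (5.739190101623535, 47.829288482666016), 4.898341655731201) [616.55555556 119.88888889]
t=7.1 at [525.8 123.8 107.8] yaw -140.1 q6 -2.04 dp [-0.6  1.1 97.8] tool-yaw opts [np.float64(-180.1), np.float64(-0.1), np.float64(179.9)]
```

Lug still there. Grip and lift.

carry_out([
  {"dp": [-1, 1.2, 50], "yaw": 0},
  {"dp": [-1, 1.2, 85], "yaw": 0},
  {"dp": [-1, 1.2, 97.5], "yaw": 0},
  {"dp": [-1, 1.2, 97.5], "yaw": 0},
])

```text
clock: 7.58
eef_pos: [525.8, 125.9, 10.5]
tcp_rot: [3.141, -0.001, -2.444]
contact_force: [-0.2, -0.4, 0.8]
opening: 0.501
grasp_force: 0.0
```

carry_out([
  {"dp": [0, 0, 0], "yaw": 0},
  {"dp": [0, 0, 0], "yaw": 0},
  {"dp": [0, 0, 0], "yaw": 0},
  {"dp": [0, 0, 0], "yaw": 0},
  {"dp": [0, 0, -30], "yaw": 0},
  {"dp": [0, 0, -80], "yaw": 0},
  {"dp": [0, 0, -80], "yaw": 0},
  {"dp": [0, 0, -80], "yaw": 0},
], fingers=-1)

```text
clock: 8.57
eef_pos: [525.8, 126.6, 91.0]
tcp_rot: [-3.141, 0.001, -2.442]
contact_force: [-0.6, 0.3, -1.6]
opening: 0.188
grasp_force: 39.6
```

```bash
python3 - <<'E'
from h import *
plan(551.5,-240.5,60,-5.4)
E
```

```text
t=8.6 at [525.8 126.6  91. ] yaw -139.9 q6 -2.04 dp [ 216.5 -297.5   31. ] tool-yaw opts [np.float64(-134.5), np.float64(45.5)]
```

carry_out([
  {"dp": [32, -44, -10], "yaw": 9},
  {"dp": [64, -88, -10], "yaw": 18},
  {"dp": [96, -132, -10], "yaw": 27},
  {"dp": [128, -176, -10], "yaw": 36},
  {"dp": [160, -220, 0], "yaw": 45.5},
  {"dp": [192, -264, 10], "yaw": 45.5},
  {"dp": [216.5, -297.5, 31], "yaw": 45.5},
  {"dp": [216.5, -297.5, 31], "yaw": 45.5},
  {"dp": [216.5, -297.5, 31], "yaw": 45.5},
  {"dp": [216.5, -297.5, 31], "yaw": 45.5},
])

```text
clock: 9.82
eef_pos: [551.5, -239.3, 59.8]
tcp_rot: [3.141, -0.0, 3.048]
contact_force: [-0.7, 0.0, -1.1]
opening: 0.188
grasp_force: 39.6
```

```bash
python3 - <<'E'
from h import *
plan(551.5,-240.5,19.3,-5.4)
E
```

```text
t=9.8 at [ 551.5 -239.3   59.8] yaw 174.6 q6 -1.89 dp [-0.1 -1.2 40.5] tool-yaw opts [np.float64(-180.0), np.float64(0.0), np.float64(180.0)]
```

carry_out([
  {"dp": [0, -1, 25], "yaw": 0},
  {"dp": [0, -1, 37], "yaw": 0},
  {"dp": [0, -1, 40.5], "yaw": 0},
  {"dp": [0, -1, 40.5], "yaw": 0},
])

```text
clock: 10.32
eef_pos: [551.2, -240.5, 20.2]
tcp_rot: [3.141, -0.001, 3.047]
contact_force: [-3.0, 2.0, 6.5]
opening: 0.192
grasp_force: 40.4
```

carry_out([
  {"dp": [0, 0, 0], "yaw": 0},
  {"dp": [0, 0, 0], "yaw": 0},
  {"dp": [0, 0, 0], "yaw": 0},
  {"dp": [0, 0, -40], "yaw": 0},
  {"dp": [0, 0, -100], "yaw": 0},
  {"dp": [0, 0, -160], "yaw": 0},
  {"dp": [0, 0, -220], "yaw": 0},
  {"dp": [0, 0, -220], "yaw": 0},
  {"dp": [0, 0, -220], "yaw": 0},
  {"dp": [0, 0, -220], "yaw": 0},
], fingers=0)

```text
clock: 11.58
eef_pos: [550.6, -241.1, 237.5]
tcp_rot: [3.141, -0.003, 3.047]
contact_force: [-0.4, -0.1, -0.6]
opening: 0.498
grasp_force: 0.0
```

```bash
python3 - <<'E'
from h import *
plan(560,170,300,160)
save('wrist','w3.png')
E
```

```text
t=11.6 at [ 550.6 -241.1  237.5] yaw 174.6 q6 -1.89 dp [ 29.7 410.1 -62.5] tool-yaw opts [np.float64(-165.4), np.float64(14.6), np.float64(194.6)]
```

View pics/w3.png

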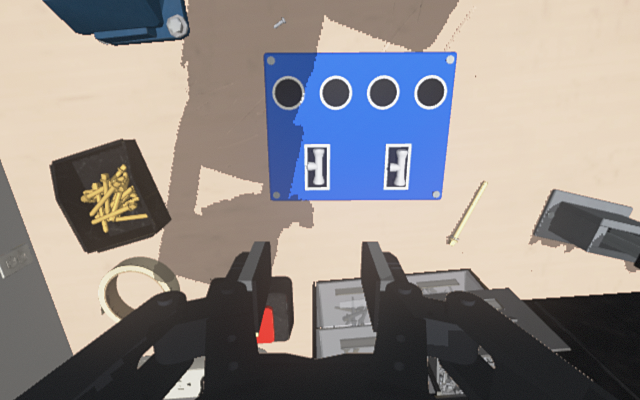

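Both lugs lie in their long marks ((317,166), (398,167)). Now a look at the block and the tongs from above.

carry_out([
  {"dp": [102, 542, -62], "yaw": -5.4},
  {"dp": [102, 542, -62], "yaw": -5.4},
  {"dp": [102, 542, -62], "yaw": -5.4},
  {"dp": [102, 542, -62], "yaw": -5.4},
  {"dp": [102, 542, -62], "yaw": -5.4},
  {"dp": [102, 542, -62], "yaw": -5.4},
  {"dp": [102, 542, -62], "yaw": -5.4},
  {"dp": [102, 542, -62], "yaw": -5.4},
  {"dp": [102, 542, -62], "yaw": -5.4},
  {"dp": [102, 542, -62], "yaw": -5.4},
  {"dp": [102, 542, -62], "yaw": -5.4},
], fingers=0.6)

```text
clock: 13.0
eef_pos: [500.9, 307.3, 300.0]
tcp_rot: [-3.14, -0.002, 3.142]
contact_force: [0.3, -0.5, 0.2]
opening: 0.799
grasp_force: 0.0
```

```bash
python3 - <<'E'
from h import *
plan(500,308,300,180)
save('wrist','w4.png')
E
```

```text
t=13.0 at [500.9 307.3 300. ] yaw 180.0 q6 -1.02 dp [ 0.9  0.7 -0. ] tool-yaw opts [np.float64(-180.0), np.float64(-0.0), np.float64(180.0)]
```

View pics/w4.png

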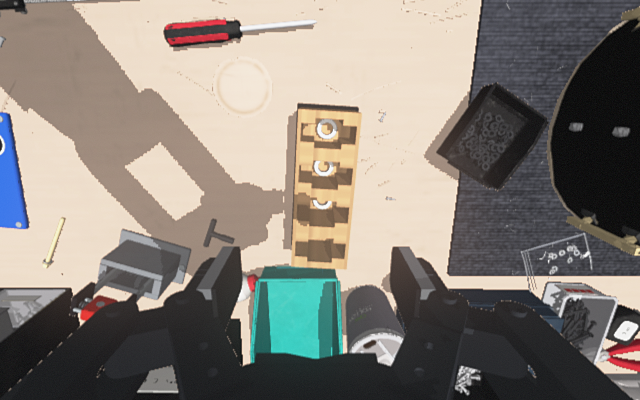

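Wrist view: block top spans (297..358, 108..268), bushes at (326,129), (323,168), (321,203), and the fourth pocket (320,252) is empty.

```bash
cat > blk.py <<'E'
from h import *
def block(im,C,x0,x1,y0,y1,vmin=120):
    hsv=cv2.cvtColor(im,cv2.COLOR_RGB2HSV); m=cv2.inRange(hsv,(8,75,vmin),(25,255,255)); k=np.zeros_like(m); k[y0:y1,x0:x1]=m[y0:y1,x0:x1]
    k=cv2.morphologyEx(k,cv2.MORPH_OPEN,np.ones((3,3)))
    cs,_=cv2.findContours(k,0,2); c=np.vstack([c for c in cs if cv2.contourArea(c)>60])
    P=np.array([ray(C,p,75)[:2] for p in c[:,0]],np.float32); q=cv2.minAreaRect(P); return k,q,cv2.boxPoints(q).round(1)
E
python3 - <<'E'
from blk import *
im,C=load('w4'); k,q,b=block(im,C,285,370,95,275); print(q,b.tolist())
im1,C1=load('top1'); k1,q1,b1=block(im1,C1,203,250,165,252); print(q1,b1.tolist())
a=cv2.resize(im[95:280,280:375],None,fx=4,fy=3,interpolation=cv2.INTER_CUBIC); kk=cv2.resize(k[95:280,280:375],None,fx=4,fy=3)
cv2.imwrite('pics/c3.png',np.hstack([a[:,:,::-1],cv2.cvtColor(kk,8)]))
E
```

```text
((532.505859375, 315.8949890136719), (68.39665222167969, 187.70535278320312), 86.49036407470703) [[436.70001220703125, 287.5], [624.0999755859375, 276.0], [628.2999877929688, 344.29998779296875], [440.8999938964844, 355.79998779296875]]
((533.846435546875, 316.75079345703125), (69.08617401123047, 188.99330139160156), 86.43602752685547) [[437.3999938964844, 288.1000061035156], [626.0, 276.3999938964844], [630.2999877929688, 345.3999938964844], [441.70001220703125, 357.1000061035156]]
```

View pics/c3.png

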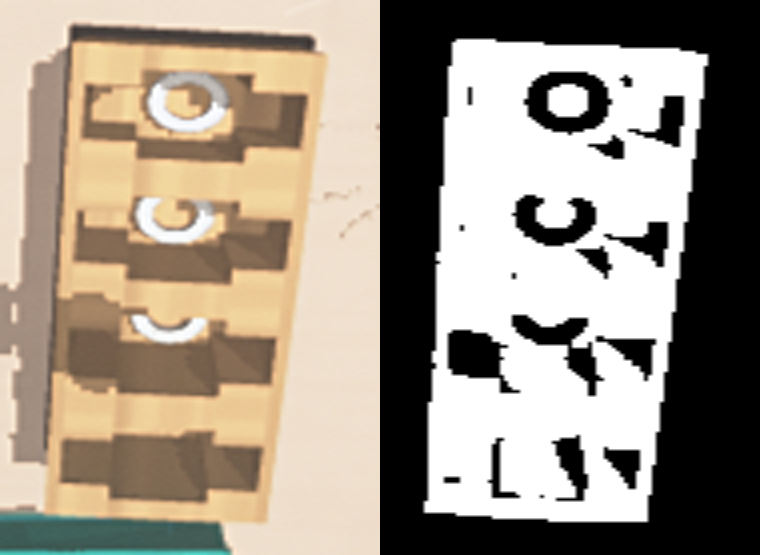

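Block measured the same from two views (centre ≈ (533,316), yaw −3.5°, size right). Next, a close look at the tongs; first check how near the black box stands.

```bash
python3 - <<'E'
from h import *
im,C=load('w1'); print(ray(C,(487,207),0),ray(C,(512,64),0))
im,C=load('top1'); print([ray(C,(315,132),0),ray(C,(315,98),150),ray(C,(315,98),100),ray(C,(315,98),200)])
E
```

```text
[755.98939332 -11.06567433   0.        ] [759.51217364 187.83744742   0.        ]
[array([753.43142126,  89.21771542,   0.        ]), array([789.40020958,  87.04478468, 150.        ]), array([810.11116182,  88.14461096, 100.        ]), array([768.68925734,  85.9449584 , 200.        ])]
```

carry_out([
  {"dp": [-26, -52, 10], "yaw": 5},
  {"dp": [-52, -104, 20], "yaw": 10},
  {"dp": [-78, -156, 30], "yaw": 18},
  {"dp": [-104, -208, 40], "yaw": 18},
  {"dp": [-119, -232, 40], "yaw": 18},
  {"dp": [-119, -232, 40], "yaw": 18},
  {"dp": [-119, -232, 40], "yaw": 18},
  {"dp": [-119, -232, 40], "yaw": 18},
])

```text
clock: 14.05
eef_pos: [619.7, 76.2, 261.4]
tcp_rot: [3.141, -0.0, 2.827]
contact_force: [0.8, 0.4, -0.4]
opening: 0.798
grasp_force: 0.0
```

```bash
python3 - <<'E'
from h import *
plan(620,75,260,162)
save('wrist','w5.png')
E
```

```text
t=14.1 at [619.7  76.2 261.4] yaw 162.0 q6 -1.14 dp [-0.7 -1.   1.4] tool-yaw opts [np.float64(-180.0), np.float64(-0.0), np.float64(180.0)]
```

View pics/w5.png

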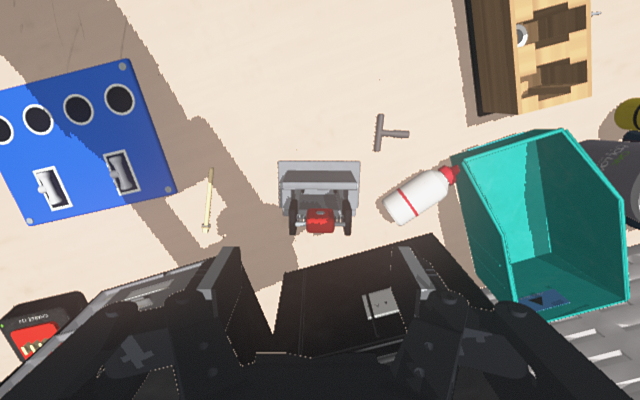

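Tongs: red bridge at (320,219), plates at (293,217) and (348,217), stand (319,188), all squared up with the tool.

```bash
python3 - <<'E'
from h import *
im,C=load('w5'); a=cv2.resize(im[155:245,265:375],None,fx=6,fy=6,interpolation=cv2.INTER_CUBIC); cv2.imwrite('pics/c4.png',a[:,:,::-1])
E
```

```text
(no output)
```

View pics/c4.png

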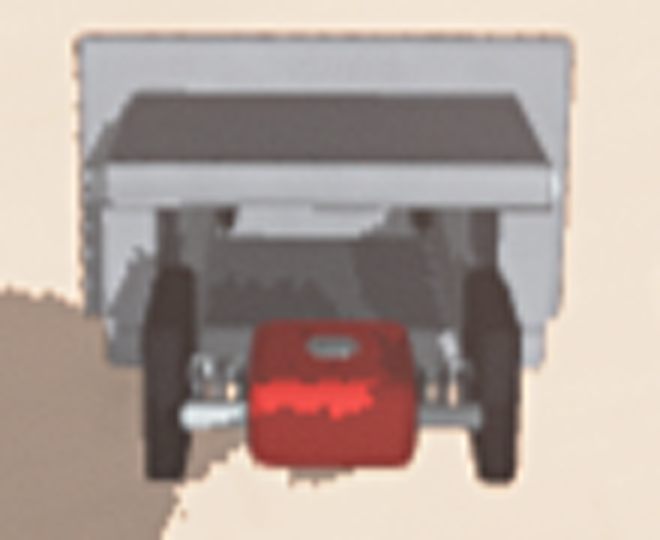

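```bash
python3 - <<'E'
from h import *
im,C=load('w5'); f=lambda x,y,z:ray(C,(265+(x-2.5)/6,155+(y-2.5)/6),z)
w=np.radians(162); 
def show(n,p): 
    d=p-np.array([645,70,0]); print(n,p.round(1),'tongs frame x,y', np.round([-(np.cos(w)*d[0]+np.sin(w)*d[1]), np.sin(w)*d[0]-np.cos(w)*d[1]],1))
for n,x,y,z in [('flangeL',78,38,6),('flangeR',572,38,6),('wallL',90,165,66),('wallR',552,165,66),('wall back L',90,205,66),('plate outer L back',147,480,133),('plate outer R back',516,480,133),('plate L front',147,330,133),('plate R front',516,330,133),('red top backL',250,465,141),('red R',414,465,141),('red front',332,385,141)]: show(n,f(x,y,z))
E
```

```text
flangeL [604.8  32.8   6. ] tongs frame x,y [-26.7 -47.8]
flangeR [635.3 126.8   6. ] tongs frame x,y [-26.8  51. ]
wallL [617.7  37.4  66. ] tongs frame x,y [-15.9 -39.5]
wallR [642.3 113.2  66. ] tongs frame x,y [-15.9  40.2]
wall back L [624.4  34.9  66. ] tongs frame x,y [ -8.7 -39.7]
plate outer L back [650.4  41.8 133. ] tongs frame x,y [ 13.9 -25.2]
plate outer R back [666.9  92.4 133. ] tongs frame x,y [13.9 28.1]
plate L front [628.8  49.3 133. ] tongs frame x,y [ -9.  -24.7]
plate R front [644.9  98.8 133. ] tongs frame x,y [-9.  27.4]
red top backL [649.6  57.9 141. ] tongs frame x,y [  8.1 -10.1]
red R [656.7  79.7 141. ] tongs frame x,y [ 8.1 12.8]
red front [641.8  72.4 141. ] tongs frame x,y [-3.8  1.3]
```

```bash
python3 - <<'E'
from h import *
plan(647.9,70.5,170,162)
E
```

```text
t=14.1 at [619.8  76.3 261.4] yaw 162.0 q6 -1.14 dp [-28.6   3.1  91.4] tool-yaw opts [np.float64(-180.0), np.float64(0.0), np.float64(180.0)]
```

carry_out([
  {"dp": [-28.6, 3.1, 20], "yaw": 0},
  {"dp": [-28.6, 3.1, 60], "yaw": 0},
  {"dp": [-28.6, 3.1, 90], "yaw": 0},
  {"dp": [-28.6, 3.1, 91], "yaw": 0},
  {"dp": [-28.6, 3.1, 91], "yaw": 0},
  {"dp": [-28.6, 3.1, 91], "yaw": 0},
], fingers=0.8)

```text
clock: 14.85
eef_pos: [649.3, 70.1, 172.1]
tcp_rot: [3.14, 0.002, 2.827]
contact_force: [0.1, 1.1, -0.1]
opening: 0.903
grasp_force: 0.0
```

```bash
python3 - <<'E'
from h import *
plan(647.9,70.5,102,162)
E
```

```text
t=14.8 at [649.3  70.1 172.1] yaw 162.0 q6 -1.15 dp [ 1.5 -0.  70.1] tool-yaw opts [np.float64(-180.0), np.float64(-0.0), np.float64(180.0)]
```

carry_out([
  {"dp": [1, 0, 25], "yaw": 0},
  {"dp": [1, 0, 50], "yaw": 0},
  {"dp": [1, 0, 69], "yaw": 0},
  {"dp": [1, 0, 69], "yaw": 0},
  {"dp": [1, 0, 69], "yaw": 0},
])

```text
clock: 15.48
eef_pos: [648.1, 70.1, 102.2]
tcp_rot: [3.141, 0.001, 2.827]
contact_force: [-0.7, -0.4, 0.1]
opening: 0.899
grasp_force: 0.0
```

carry_out([
  {"dp": [0, 0, 0], "yaw": 0},
  {"dp": [0, 0, 0], "yaw": 0},
  {"dp": [0, 0, 0], "yaw": 0},
  {"dp": [0, 0, 0], "yaw": 0},
  {"dp": [0, 0, 0], "yaw": 0},
], fingers=0.15, grip_force=40)

```text
clock: 16.1
eef_pos: [648.3, 70.1, 102.6]
tcp_rot: [3.141, 0.002, 2.827]
contact_force: [-0.9, -0.3, 5.9]
opening: 0.58
grasp_force: 6.0
```

carry_out([
  {"dp": [0, 0, -15], "yaw": 0},
  {"dp": [0, 0, -40], "yaw": 0},
  {"dp": [0, 0, -75], "yaw": 0},
  {"dp": [0, 0, -105], "yaw": 0},
  {"dp": [0, 0, -110], "yaw": 0},
  {"dp": [0, 0, -110], "yaw": 0},
  {"dp": [0, 0, -110], "yaw": 0},
  {"dp": [0, 0, -110], "yaw": 0},
])

```text
clock: 17.1
eef_pos: [646.8, 70.0, 210.0]
tcp_rot: [-3.141, -0.002, 2.827]
contact_force: [-0.0, 0.8, -2.1]
opening: 0.578
grasp_force: 4.4
```

```bash
python3 - <<'E'
from h import *
print(r.sense()['opening'],r.sense()['grasp_force'])
plan(556.2,314.9,212,-3.5); save('wrist','w6.png')
E
```

```text
0.5780749597442435 4.3585507571697235
t=17.1 at [646.8  70.  210. ] yaw 162.0 q6 -1.15 dp [162.  204.8  -2. ] tool-yaw opts [np.float64(-194.5), np.float64(-14.5), np.float64(165.5)]
```

View pics/w6.png

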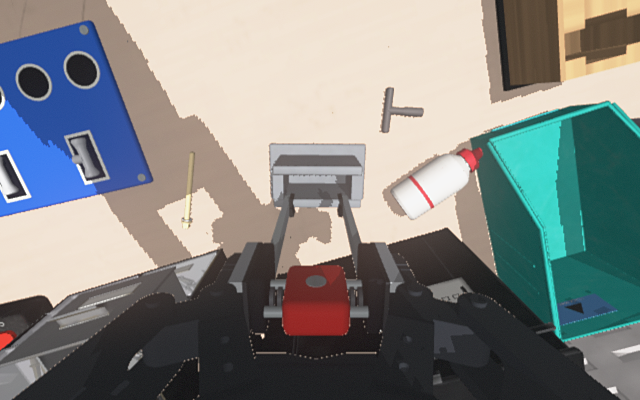

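Tongs are held upright, with jaw tips at about (291,214) and (343,214). I'll check the tip offset from the TCP.

```bash
python3 - <<'E'
from h import *
im,C=load('w6'); s=r.sense()['eef_pos']; w=np.radians(162)
g=cv2.cvtColor(im,cv2.COLOR_RGB2GRAY); print(g[185:225:2,292].tolist(), g[185:225:2,343].tolist()); print(g[212,275:360].tolist())
for v in (210,214,217):
  for z in (114,):
    a=ray(C,(292,v),z)-s; b=ray(C,(342,v),z)-s
    for d in(a,b): print(v,z,'tool x,y',np.round([np.cos(w)*d[0]+np.sin(w)*d[1],np.sin(w)*d[0]-np.cos(w)*d[1]],1))
E
```

```text
[96, 97, 96, 99, 81, 63, 63, 69, 81, 78, 62, 59, 60, 65, 70, 68, 133, 151, 152, 149] [89, 91, 90, 97, 103, 111, 115, 112, 111, 101, 92, 93, 92, 91, 93, 90, 139, 210, 239, 235]
[146, 145, 144, 145, 137, 114, 109, 110, 111, 110, 111, 102, 99, 99, 81, 74, 73, 67, 58, 76, 144, 193, 199, 158, 147, 147, 148, 150, 150, 148, 150, 151, 152, 151, 151, 151, 151, 151, 150, 150, 151, 150, 150, 148, 150, 150, 146, 150, 149, 149, 148, 150, 189, 198, 228, 230, 229, 228, 228, 228, 231, 238, 158, 78, 63, 69, 68, 74, 91, 95, 99, 112, 114, 115, 112, 108, 117, 201, 232, 231, 230, 229, 229, 230, 230]
210 114 tool x,y [ -5.7 -18. ]
210 114 tool x,y [-5.7 19.1]
214 114 tool x,y [ -8.8 -18.1]
214 114 tool x,y [-8.9 19.2]
217 114 tool x,y [-11.2 -18.1]
217 114 tool x,y [-11.2  19.2]
```

carry_out([
  {"dp": [32, 41, 0], "yaw": -5},
  {"dp": [64, 82, 0], "yaw": -10},
  {"dp": [96, 123, 0], "yaw": -14.5},
  {"dp": [128, 164, 0], "yaw": -14.5},
  {"dp": [152, 192, 0], "yaw": -14.5},
  {"dp": [162, 204.8, 0], "yaw": -14.5},
  {"dp": [162, 204.8, 0], "yaw": -14.5},
  {"dp": [162, 204.8, 0], "yaw": -14.5},
  {"dp": [162, 204.8, 0], "yaw": -14.5},
])

```text
clock: 18.27
eef_pos: [557.4, 313.8, 211.3]
tcp_rot: [-3.141, 0.0, 3.078]
contact_force: [-0.0, -0.5, -2.0]
opening: 0.575
grasp_force: 4.4
```

```bash
python3 - <<'E'
from h import *
plan(556.2,314.9,212,-3.5); im,C=save('wrist','w7.png')
print(r.sense()['opening'],r.sense()['grasp_force'])
E
```

```text
t=18.3 at [557.4 313.8 211.3] yaw 176.4 q6 -1.00 dp [ 1.3  1.1 -0.7] tool-yaw opts [np.float64(-180.1), np.float64(-0.1), np.float64(179.9)]
0.5768233608045493 4.359671920537949
```

View pics/w7.png

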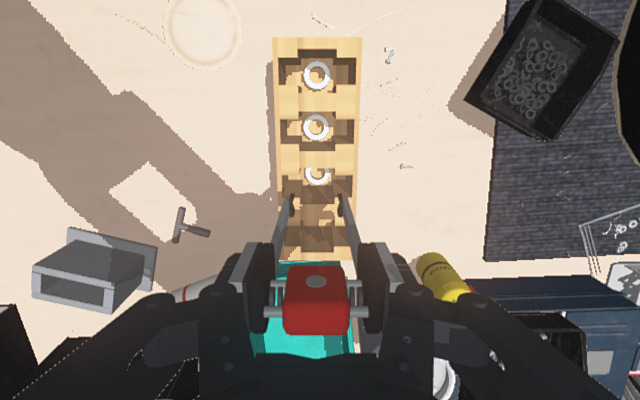

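Tongs are over pocket 3: tips at (292,195) and (342,195), pocket outline (280..355,182..200), all three bushes visible. Tip offset from the TCP is under 1 mm. Go down in stages.

carry_out([
  {"dp": [1, 1, 20], "yaw": 0},
  {"dp": [1, 1, 35], "yaw": 0},
  {"dp": [1, 1, 35], "yaw": 0},
  {"dp": [1, 1, 35], "yaw": 0},
])

```text
clock: 18.82
eef_pos: [556.3, 316.0, 176.7]
tcp_rot: [3.141, 0.0, 3.08]
contact_force: [-0.6, -0.5, -1.2]
opening: 0.576
grasp_force: 4.4
```

```bash
python3 - <<'E'
from h import *
plan(556.2,314.9,109,-3.5); im,C=save('wrist','w8.png'); k=np.array(r.sense()['eef_pos'])
# predicted pocket_3 slot corners in the image for a check
a=np.radians(-3.5); ux=np.array([np.cos(a),np.sin(a),0]); uy=np.array([-ux[1],ux[0],0]); c=np.array([533.2,316.3,75.])+23*ux
K,R,t=C
J=im[:,:,::-1].copy()
for sx,sy in[(-10,-30),(-10,30),(10,30),(10,-30)]:
    p=K@(R@(c+sx*ux+sy*uy)+t); p=(p[:2]/p[2]); print(p.round(1)); cv2.circle(J,tuple(int(v) for v in p.round()),1,(255,0,255),-1)
cv2.imwrite('pics/c5.png',cv2.resize(J[80:280,220:420],None,fx=3,fy=3,interpolation=cv2.INTER_CUBIC))
E
```

```text
t=18.8 at [556.3 316.  176.7] yaw 176.4 q6 -0.99 dp [ 0.  -1.1 67.7] tool-yaw opts [np.float64(-180.1), np.float64(-0.1), np.float64(179.9)]
[273.9 187.1]
[354.5 187.1]
[353.6 212.4]
[274.9 212.4]
```

View pics/c5.png

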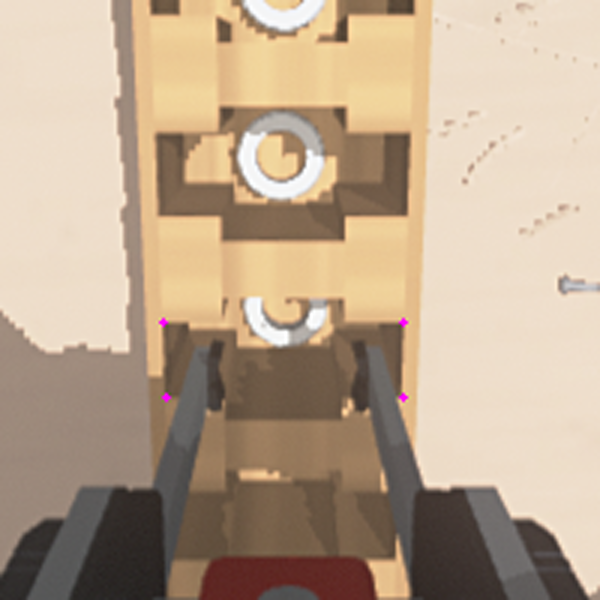

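The predicted slot corners (magenta) coincide with the slot's edges. Tips are within 1 mm once corrected (−1 in y, about 0.7 toward the robot). Descend.

carry_out([
  {"dp": [0.7, -1, 6], "yaw": 0},
  {"dp": [0.7, -1, 14], "yaw": 0},
  {"dp": [0.7, -1, 22], "yaw": 0},
  {"dp": [0.7, -1, 22], "yaw": 0},
])

```text
clock: 19.38
eef_pos: [554.6, 314.8, 153.2]
tcp_rot: [-3.141, -0.001, 3.08]
contact_force: [0.9, 1.2, -2.0]
opening: 0.575
grasp_force: 4.4
```

carry_out([
  {"dp": [0, 0, 15], "yaw": 0},
  {"dp": [0, 0, 30], "yaw": 0},
  {"dp": [0, 0, 40], "yaw": 0},
  {"dp": [0, 0, 45], "yaw": 0},
  {"dp": [0, 0, 45], "yaw": 0},
])

```text
clock: 20.0
eef_pos: [555.0, 315.0, 108.9]
tcp_rot: [-3.141, -0.001, 3.08]
contact_force: [0.9, -0.2, -1.2]
opening: 0.578
grasp_force: 4.4
```

carry_out([
  {"dp": [0, 0, 0], "yaw": 0},
  {"dp": [0, 0, 0], "yaw": 0},
  {"dp": [0, 0, 0], "yaw": 0},
  {"dp": [0, 0, 0], "yaw": 0},
  {"dp": [0, 0, 0], "yaw": 0},
], fingers=-1, grip_force=25)

```text
clock: 20.62
eef_pos: [555.4, 315.2, 109.7]
tcp_rot: [3.141, 0.001, 3.08]
contact_force: [0.4, 0.5, 2.2]
opening: 0.47
grasp_force: 25.6
```

carry_out([
  {"dp": [0, 0, -20], "yaw": 0},
  {"dp": [0, 0, -50], "yaw": 0},
  {"dp": [0, 0, -80], "yaw": 0},
  {"dp": [0, 0, -100], "yaw": 0},
  {"dp": [0, 0, -100], "yaw": 0},
  {"dp": [0, 0, -100], "yaw": 0},
  {"dp": [0, 0, -100], "yaw": 0},
])

```text
clock: 21.5
eef_pos: [554.5, 314.7, 207.9]
tcp_rot: [-3.14, -0.002, 3.08]
contact_force: [-0.6, -0.4, -1.9]
opening: 0.47
grasp_force: 25.8
```

```bash
cat > chk.py <<'E'
from h import *
import sys
def bush(name):
    im,C=save('wrist',name); s=r.sense(); p=s['eef_pos']; w=s['tcp_rot'][2]
    g=im.astype(int); m=((g.min(2)>130)&(g.max(2)-g.min(2)<14)).astype(np.uint8)
    m[:, :285]=0; m[:,350:]=0; m[:150]=0; m[245:]=0
    n,l,st,ce=cv2.connectedComponentsWithStats(m)
    print('white blobs',[(st[i].tolist(),ce[i].round(1).tolist()) for i in range(1,n) if st[i][4]>30], 'open',round(s['opening'],3),'gf',round(s['grasp_force'],1))
E
python3 - <<'E'
from chk import *
bush('w9.png'); plan(483,-114,140,-5.4)
E
```

```text
white blobs [([298, 188, 35, 34, 607], [315.4, 204.2])] open 0.473 gf 25.8
t=21.6 at [554.6 314.7 208. ] yaw 176.4 q6 -1.00 dp [  44.9 -432.4   68. ] tool-yaw opts [np.float64(-178.2), np.float64(1.8), np.float64(181.8)]
```

View pics/w9.png

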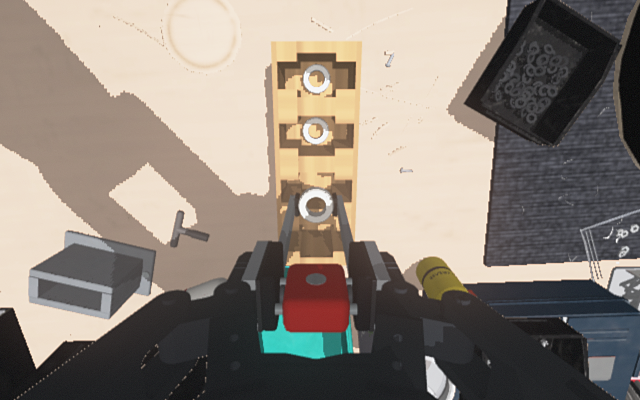

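Bush held level between the tips at (315,205); the other two are at (316,79) and (316,131). Work out its offset from the TCP numerically and carry it over.

```bash
cat >> chk.py <<'E'
def off(f,u,v,z,p,w):
    im,C=load(f); d=ray(C,(u,v),z)-p; print('bush tool x,y',np.round([np.cos(w)*d[0]+np.sin(w)*d[1],np.sin(w)*d[0]-np.cos(w)*d[1]],1))
E
python3 - <<'E'
from chk import *
s=r.sense(); off('w9',315.4,205,118,s['eef_pos'],s['tcp_rot'][2])
E
```

```text
bush tool x,y [ 0.2 -0.4]
```

carry_out([
  {"dp": [5, -48, 0], "yaw": 1.8},
  {"dp": [10, -96, 0], "yaw": 1.8},
  {"dp": [15, -144, 0], "yaw": 1.8},
  {"dp": [20, -192, 0], "yaw": 1.8},
  {"dp": [25, -240, 0], "yaw": 1.8},
  {"dp": [30, -288, 0], "yaw": 1.8},
  {"dp": [35, -336, 0], "yaw": 1.8},
  {"dp": [40, -384, 20], "yaw": 1.8},
  {"dp": [44.9, -432.4, 50], "yaw": 1.8},
  {"dp": [44.9, -432.4, 60], "yaw": 1.8},
  {"dp": [44.9, -432.4, 60], "yaw": 1.8},
  {"dp": [44.9, -432.4, 60], "yaw": 1.8},
])

```text
clock: 23.05
eef_pos: [484.3, -112.9, 149.8]
tcp_rot: [3.141, 0.001, 3.049]
contact_force: [-0.3, 0.2, -1.2]
opening: 0.471
grasp_force: 25.9
```

```bash
python3 - <<'E'
from chk import *
bush('w10.png'); plan(483,-114,108,-5.4)
E
```

```text
white blobs [([296, 165, 39, 58, 939], [315.3, 196.6])] open 0.472 gf 25.9
t=23.1 at [ 484.4 -112.8  150. ] yaw 174.7 q6 -1.71 dp [ 1.3 -1.3 42. ] tool-yaw opts [np.float64(-179.9), np.float64(0.1), np.float64(180.1)]
```

carry_out([
  {"dp": [1.2, -1.2, 20], "yaw": 0},
  {"dp": [1.2, -1.2, 33], "yaw": 0},
  {"dp": [1.2, -1.2, 40], "yaw": 0},
  {"dp": [1.2, -1.2, 42], "yaw": 0},
  {"dp": [1.2, -1.2, 42], "yaw": 0},
  {"dp": [1.2, -1.2, 42], "yaw": 0},
])

```text
clock: 23.85
eef_pos: [482.7, -114.8, 107.6]
tcp_rot: [-3.142, 0.001, 3.048]
contact_force: [0.7, -0.4, 0.2]
opening: 0.469
grasp_force: 26.0
```

carry_out([
  {"dp": [0, 0, 0], "yaw": 0},
  {"dp": [0, 0, 0], "yaw": 0},
  {"dp": [0, 0, 0], "yaw": 0},
  {"dp": [0, 0, 0], "yaw": 0},
  {"dp": [0, 0, -10], "yaw": 0},
  {"dp": [0, 0, -25], "yaw": 0},
  {"dp": [0, 0, -60], "yaw": 0},
  {"dp": [0, 0, -100], "yaw": 0},
  {"dp": [0, 0, -100], "yaw": 0},
  {"dp": [0, 0, -100], "yaw": 0},
], fingers=0.15)

```text
clock: 25.1
eef_pos: [482.1, -114.8, 207.6]
tcp_rot: [-3.142, 0.001, 3.048]
contact_force: [-1.0, 0.3, -1.3]
opening: 0.575
grasp_force: 4.4
```

```bash
cat >> chk.py <<'E'
def placed(name):
    im,C=save('wrist',name); g=im.astype(int); m=((g.min(2)>170)&(g.max(2)-g.min(2)<20)).astype(np.uint8)
    n,l,st,ce=cv2.connectedComponentsWithStats(m)
    for i in range(1,n):
        if st[i][4]<60: continue
        u=st[i][0]+(st[i][2]-1)/2; v=st[i][1]+(st[i][3]-1)/2
        P=ray(C,(u,v),18); q=ray(C,(st[i][0],v),18); q2=ray(C,(st[i][0]+st[i][2],v),18)
        if 430<P[0]<600 and -300<P[1]<-80: print('blob',st[i].tolist(),P.round(1),'dia',round(np.linalg.norm(q-q2),1))
E
python3 - <<'E'
from chk import *
placed('w11.png'); plan(510.2,317.7,210,-3.5); print(r.sense()['opening'],r.sense()['grasp_force'])
E
```

```text
blob [302, 156, 32, 32, 488] [ 480.  -112.7   18. ] dia 32.2
blob [275, 158, 11, 29, 83] [ 477.  -150.4   18. ] dia 11.1
blob [279, 227, 25, 37, 375] [ 558.  -148.6   18. ] dia 27.0
t=25.1 at [ 481.7 -114.7  206.9] yaw 174.7 q6 -1.71 dp [ 11.9 433.1  -3.1] tool-yaw opts [np.float64(-181.8), np.float64(-1.8), np.float64(178.2)]
0.5735593829917369 4.375414699316025
```

carry_out([
  {"dp": [2, 50, -3], "yaw": -1.8},
  {"dp": [3, 100, -3], "yaw": -1.8},
  {"dp": [4, 150, -3], "yaw": -1.8},
  {"dp": [5, 200, -3], "yaw": -1.8},
  {"dp": [7, 250, -3], "yaw": -1.8},
  {"dp": [8, 300, -3], "yaw": -1.8},
  {"dp": [10, 350, -3], "yaw": -1.8},
  {"dp": [12, 400, -3], "yaw": -1.8},
  {"dp": [12.5, 433, -3], "yaw": -1.8},
  {"dp": [12.5, 433, -3], "yaw": -1.8},
  {"dp": [12.5, 433, 20], "yaw": -1.8},
  {"dp": [12.5, 433, 20], "yaw": -1.8},
])

```text
clock: 26.65
eef_pos: [508.5, 315.7, 184.9]
tcp_rot: [-3.138, -0.004, 3.079]
contact_force: [0.4, -0.9, -1.2]
opening: 0.577
grasp_force: 4.4
```

carry_out([
  {"dp": [0, 0, 5], "yaw": 0},
  {"dp": [0, 0, 8], "yaw": 0},
  {"dp": [0, 0, 8], "yaw": 0},
])

```text
clock: 27.02
eef_pos: [510.3, 317.3, 179.4]
tcp_rot: [3.142, 0.0, 3.079]
contact_force: [0.6, 0.4, -1.0]
opening: 0.573
grasp_force: 4.4
```

```bash
python3 - <<'E'
from chk import *
plan(509.4,317.6,109,-3.5); print(r.sense()['opening'])
E
```

```text
t=27.0 at [510.3 317.3 179.4] yaw 176.4 q6 -0.95 dp [ 0.9  0.3 70.4] tool-yaw opts [np.float64(-180.1), np.float64(-0.1), np.float64(179.9)]
0.5730026631076474
```

carry_out([
  {"dp": [0.7, 0, 8], "yaw": 0},
  {"dp": [0.7, 0, 16], "yaw": 0},
  {"dp": [0.7, 0, 24], "yaw": 0},
  {"dp": [0.7, 0, 24], "yaw": 0},
])

```text
clock: 27.52
eef_pos: [509.0, 317.2, 154.3]
tcp_rot: [-3.141, -0.001, 3.08]
contact_force: [0.7, 0.2, -1.1]
opening: 0.574
grasp_force: 4.4
```

carry_out([
  {"dp": [0, 0, 15], "yaw": 0},
  {"dp": [0, 0, 30], "yaw": 0},
  {"dp": [0, 0, 40], "yaw": 0},
  {"dp": [0, 0, 46], "yaw": 0},
  {"dp": [0, 0, 46], "yaw": 0},
])

```text
clock: 28.15
eef_pos: [509.3, 317.4, 108.7]
tcp_rot: [-3.141, -0.001, 3.08]
contact_force: [-0.5, 0.6, -1.6]
opening: 0.575
grasp_force: 4.4
```

carry_out([
  {"dp": [0, 0, 0], "yaw": 0},
  {"dp": [0, 0, 0], "yaw": 0},
  {"dp": [0, 0, 0], "yaw": 0},
  {"dp": [0, 0, 0], "yaw": 0},
  {"dp": [0, 0, 0], "yaw": 0},
], fingers=-1, grip_force=25)

```text
clock: 28.78
eef_pos: [509.7, 317.6, 109.6]
tcp_rot: [3.141, 0.0, 3.08]
contact_force: [0.1, -1.2, 2.2]
opening: 0.474
grasp_force: 25.6
```

carry_out([
  {"dp": [0, 0, -20], "yaw": 0},
  {"dp": [0, 0, -50], "yaw": 0},
  {"dp": [0, 0, -80], "yaw": 0},
  {"dp": [0, 0, -100], "yaw": 0},
  {"dp": [0, 0, -100], "yaw": 0},
  {"dp": [0, 0, -100], "yaw": 0},
  {"dp": [0, 0, -100], "yaw": 0},
])

```text
clock: 29.65
eef_pos: [508.9, 317.1, 208.0]
tcp_rot: [-3.14, -0.002, 3.08]
contact_force: [0.1, 0.8, -1.1]
opening: 0.473
grasp_force: 25.8
```

```bash
python3 - <<'E'
from chk import *
bush('w12.png'); plan(478.5,-163.5,150,-5.4)
E
```

```text
white blobs [([299, 189, 34, 34, 597], [315.5, 205.2])] open 0.473 gf 25.8
t=29.7 at [509.  317.2 208.1] yaw 176.5 q6 -0.95 dp [   0.7 -481.7   58.1] tool-yaw opts [np.float64(-178.1), np.float64(1.9), np.float64(181.9)]
```

carry_out([
  {"dp": [0, -50, 0], "yaw": 1.9},
  {"dp": [0, -100, 0], "yaw": 1.9},
  {"dp": [0, -150, 0], "yaw": 1.9},
  {"dp": [0, -200, 0], "yaw": 1.9},
  {"dp": [0, -250, 0], "yaw": 1.9},
  {"dp": [0, -300, 0], "yaw": 1.9},
  {"dp": [0, -350, 0], "yaw": 1.9},
  {"dp": [0, -400, 0], "yaw": 1.9},
  {"dp": [0, -445, 0], "yaw": 1.9},
  {"dp": [0.5, -481.7, 20], "yaw": 1.9},
  {"dp": [0.5, -481.7, 58], "yaw": 1.9},
  {"dp": [0.5, -481.7, 58], "yaw": 1.9},
])

```text
clock: 31.2
eef_pos: [476.8, -162.9, 148.7]
tcp_rot: [3.14, -0.006, 3.045]
contact_force: [0.3, 0.5, -1.5]
opening: 0.469
grasp_force: 26.2
```

carry_out([
  {"dp": [0, 0, 0], "yaw": 0},
  {"dp": [0, 0, 0], "yaw": 0},
])

```text
clock: 31.45
eef_pos: [480.1, -163.1, 152.6]
tcp_rot: [-3.141, 0.002, 3.047]
contact_force: [-0.2, 0.5, -1.7]
opening: 0.471
grasp_force: 26.2
```

```bash
python3 - <<'E'
from chk import *
plan(478.3,-163.5,107.6,-5.4)
E
```

```text
t=31.4 at [ 480.1 -163.1  152.6] yaw 174.6 q6 -1.81 dp [ 1.8 -0.6 45. ] tool-yaw opts [np.float64(-180.0), np.float64(-0.0), np.float64(180.0)]
```

carry_out([
  {"dp": [0.8, -0.5, 20], "yaw": 0},
  {"dp": [0.8, -0.5, 33], "yaw": 0},
  {"dp": [0.8, -0.5, 40], "yaw": 0},
  {"dp": [0.8, -0.5, 42], "yaw": 0},
  {"dp": [0.8, -0.5, 42], "yaw": 0},
  {"dp": [0.8, -0.5, 42], "yaw": 0},
])

```text
clock: 32.2
eef_pos: [478.6, -163.7, 109.7]
tcp_rot: [-3.141, 0.001, 3.046]
contact_force: [0.3, -0.7, -2.2]
opening: 0.474
grasp_force: 26.1
```

carry_out([
  {"dp": [0, 0, 2], "yaw": 0},
  {"dp": [0, 0, 2], "yaw": 0},
  {"dp": [0, 0, 2], "yaw": 0},
])

```text
clock: 32.58
eef_pos: [478.6, -163.8, 107.5]
tcp_rot: [-3.141, 0.001, 3.046]
contact_force: [0.3, -0.2, 2.7]
opening: 0.476
grasp_force: 26.4
```

carry_out([
  {"dp": [0, 0, 0], "yaw": 0},
  {"dp": [0, 0, 0], "yaw": 0},
  {"dp": [0, 0, 0], "yaw": 0},
  {"dp": [0, 0, 0], "yaw": 0},
  {"dp": [0, 0, -10], "yaw": 0},
  {"dp": [0, 0, -25], "yaw": 0},
  {"dp": [0, 0, -60], "yaw": 0},
  {"dp": [0, 0, -100], "yaw": 0},
  {"dp": [0, 0, -100], "yaw": 0},
  {"dp": [0, 0, -100], "yaw": 0},
], fingers=0.15)

```text
clock: 33.83
eef_pos: [478.1, -163.6, 207.6]
tcp_rot: [-3.141, 0.001, 3.047]
contact_force: [0.0, 0.7, -3.1]
opening: 0.574
grasp_force: 4.4
```

```bash
python3 - <<'E'
from chk import *
placed('w13.png'); plan(463.5,320.4,210,-3.5); print(r.sense()['opening'],r.sense()['grasp_force'])
E
```

```text
blob [349, 155, 32, 32, 469] [ 479.5 -114.4   18. ] dia 32.2
blob [301, 156, 32, 32, 472] [ 476.  -162.6   18. ] dia 32.2
blob [323, 221, 25, 43, 559] [ 555. -150.   18.] dia 26.9
t=33.9 at [ 477.8 -163.5  206.9] yaw 174.6 q6 -1.81 dp [ 60.2 480.3  -3.1] tool-yaw opts [np.float64(-181.9), np.float64(-1.9), np.float64(178.1)]
0.5738021727892669 4.375576078891754
```

```bash
python3 - <<'E'
from chk import *
im,C=load('w13'); g=cv2.cvtColor(im,cv2.COLOR_RGB2GRAY)
for u,v in((365,171),(317,172),(269,172)): print(g[v,u-20:u+22].tolist())
m=(im.min(2)>150); print(m[175:245,285:350].sum())
E
```

```text
[127, 124, 123, 165, 254, 201, 117, 148, 225, 245, 245, 247, 242, 151, 76, 65, 70, 73, 72, 74, 74, 76, 73, 63, 56, 98, 210, 248, 245, 245, 249, 202, 93, 96, 253, 254, 206, 139, 126, 130, 129, 127]
[120, 117, 121, 196, 252, 190, 95, 187, 246, 245, 246, 251, 188, 94, 58, 59, 65, 65, 67, 68, 66, 66, 60, 51, 77, 198, 249, 245, 244, 248, 233, 118, 55, 125, 252, 254, 183, 125, 122, 125, 127, 125]
[78, 75, 80, 141, 171, 124, 62, 46, 48, 49, 49, 49, 48, 49, 51, 50, 49, 47, 50, 50, 49, 51, 51, 52, 51, 50, 51, 54, 51, 52, 53, 48, 50, 104, 169, 175, 109, 115, 121, 121, 121, 121]
590
```

carry_out([
  {"dp": [6, 50, -3], "yaw": -1.9},
  {"dp": [12, 100, -3], "yaw": -1.9},
  {"dp": [18, 150, -3], "yaw": -1.9},
  {"dp": [25, 200, -3], "yaw": -1.9},
  {"dp": [31, 250, -3], "yaw": -1.9},
  {"dp": [37, 300, -3], "yaw": -1.9},
  {"dp": [43, 350, -3], "yaw": -1.9},
  {"dp": [50, 400, -3], "yaw": -1.9},
  {"dp": [55, 445, -3], "yaw": -1.9},
  {"dp": [60.2, 480.3, -3], "yaw": -1.9},
  {"dp": [60.2, 480.3, 10], "yaw": -1.9},
  {"dp": [60.2, 480.3, 28], "yaw": -1.9},
])

```text
clock: 35.38
eef_pos: [463.4, 319.5, 177.6]
tcp_rot: [-3.14, -0.001, 3.08]
contact_force: [-0.3, -0.3, -1.7]
opening: 0.577
grasp_force: 4.4
```

carry_out([
  {"dp": [0, 0, 0], "yaw": 0},
  {"dp": [0, 0, 0], "yaw": 0},
  {"dp": [0, 0, 0], "yaw": 0},
  {"dp": [0, 0, 0], "yaw": 0},
])

```text
clock: 35.88
eef_pos: [464.4, 320.1, 179.8]
tcp_rot: [3.141, 0.001, 3.079]
contact_force: [-0.2, -1.2, -1.5]
opening: 0.572
grasp_force: 4.4
```

```bash
python3 - <<'E'
from chk import *
plan(463.5,320.4,109,-3.5); print(r.sense()['opening'])
E
```

```text
t=35.9 at [464.4 320.1 179.8] yaw 176.4 q6 -0.91 dp [ 0.9  0.2 70.8] tool-yaw opts [np.float64(-180.1), np.float64(-0.1), np.float64(179.9)]
0.5719276644821489
```

Row profiles show both bushes centred inside their white rims. Third bush.

carry_out([
  {"dp": [0.7, 0, 8], "yaw": 0},
  {"dp": [0.7, 0, 16], "yaw": 0},
  {"dp": [0.7, 0, 24], "yaw": 0},
  {"dp": [0.7, 0, 24], "yaw": 0},
])

```text
clock: 36.38
eef_pos: [462.8, 319.9, 154.3]
tcp_rot: [-3.141, -0.001, 3.08]
contact_force: [0.9, 0.5, -1.8]
opening: 0.576
grasp_force: 4.4
```

carry_out([
  {"dp": [0, 0, 15], "yaw": 0},
  {"dp": [0, 0, 30], "yaw": 0},
  {"dp": [0, 0, 40], "yaw": 0},
  {"dp": [0, 0, 46], "yaw": 0},
  {"dp": [0, 0, 46], "yaw": 0},
])

```text
clock: 37.0
eef_pos: [463.1, 320.1, 108.8]
tcp_rot: [-3.141, -0.001, 3.08]
contact_force: [0.5, -0.2, -2.0]
opening: 0.575
grasp_force: 4.4
```

carry_out([
  {"dp": [0, 0, 0], "yaw": 0},
  {"dp": [0, 0, 0], "yaw": 0},
  {"dp": [0, 0, 0], "yaw": 0},
  {"dp": [0, 0, 0], "yaw": 0},
  {"dp": [0, 0, 0], "yaw": 0},
], fingers=-1, grip_force=25)

```text
clock: 37.62
eef_pos: [463.5, 320.3, 109.5]
tcp_rot: [3.141, 0.0, 3.08]
contact_force: [0.1, 0.9, 1.9]
opening: 0.467
grasp_force: 25.5
```

carry_out([
  {"dp": [0, 0, -20], "yaw": 0},
  {"dp": [0, 0, -50], "yaw": 0},
  {"dp": [0, 0, -80], "yaw": 0},
  {"dp": [0, 0, -100], "yaw": 0},
  {"dp": [0, 0, -100], "yaw": 0},
  {"dp": [0, 0, -100], "yaw": 0},
  {"dp": [0, 0, -100], "yaw": 0},
])

```text
clock: 38.5
eef_pos: [462.7, 319.8, 208.0]
tcp_rot: [-3.14, -0.002, 3.08]
contact_force: [0.3, -0.1, -1.9]
opening: 0.467
grasp_force: 25.8
```

```bash
python3 - <<'E'
from chk import *
bush('w14.png'); plan(473.5,-213,150,-5.4)
E
```

```text
white blobs [([298, 187, 35, 34, 625], [315.4, 203.0])] open 0.47 gf 25.8
t=38.5 at [462.8 319.9 208.2] yaw 176.5 q6 -0.91 dp [ -43.6 -531.2   58.2] tool-yaw opts [np.float64(-178.1), np.float64(1.9), np.float64(181.9)]
```

carry_out([
  {"dp": [-4, -50, 0], "yaw": 1.9},
  {"dp": [-8, -100, 0], "yaw": 1.9},
  {"dp": [-12, -150, 0], "yaw": 1.9},
  {"dp": [-16, -200, 0], "yaw": 1.9},
  {"dp": [-21, -250, 0], "yaw": 1.9},
  {"dp": [-25, -300, 0], "yaw": 1.9},
  {"dp": [-29, -350, 0], "yaw": 1.9},
  {"dp": [-33, -400, 0], "yaw": 1.9},
  {"dp": [-37, -450, 0], "yaw": 1.9},
  {"dp": [-41, -500, 0], "yaw": 1.9},
  {"dp": [-43.6, -531.2, 0], "yaw": 1.9},
  {"dp": [-43.6, -531.2, 30], "yaw": 1.9},
])

```text
clock: 40.05
eef_pos: [475.4, -215.6, 180.2]
tcp_rot: [-3.14, 0.004, 3.044]
contact_force: [-0.3, 0.4, -2.2]
opening: 0.469
grasp_force: 25.9
```

carry_out([
  {"dp": [0, 0, 28], "yaw": 0},
  {"dp": [0, 0, 28], "yaw": 0},
  {"dp": [0, 0, 28], "yaw": 0},
  {"dp": [0, 0, 28], "yaw": 0},
])

```text
clock: 40.55
eef_pos: [474.8, -212.9, 152.4]
tcp_rot: [-3.141, 0.002, 3.047]
contact_force: [0.1, -0.2, -1.9]
opening: 0.47
grasp_force: 25.9
```

```bash
python3 - <<'E'
from chk import *
plan(473.4,-213,107.5,-5.4)
E
```

```text
t=40.5 at [ 474.8 -212.9  152.4] yaw 174.6 q6 -1.90 dp [ 1.3 -0.3 44.9] tool-yaw opts [np.float64(-180.0), np.float64(-0.0), np.float64(180.0)]
```

carry_out([
  {"dp": [0.8, 0, 20], "yaw": 0},
  {"dp": [0.8, 0, 33], "yaw": 0},
  {"dp": [0.8, 0, 40], "yaw": 0},
  {"dp": [0.8, 0, 43], "yaw": 0},
  {"dp": [0.8, 0, 43], "yaw": 0},
  {"dp": [0.8, 0, 43], "yaw": 0},
  {"dp": [0.8, 0, 43], "yaw": 0},
])

```text
clock: 41.42
eef_pos: [473.3, -212.7, 108.6]
tcp_rot: [-3.141, 0.001, 3.047]
contact_force: [-0.8, 0.2, -1.8]
opening: 0.467
grasp_force: 25.9
```

carry_out([
  {"dp": [0, 0, 1], "yaw": 0},
  {"dp": [0, 0, 1], "yaw": 0},
  {"dp": [0, 0, 1], "yaw": 0},
])

```text
clock: 41.8
eef_pos: [473.4, -212.7, 107.5]
tcp_rot: [-3.141, 0.0, 3.047]
contact_force: [-0.1, 0.8, 2.1]
opening: 0.467
grasp_force: 26.2
```

carry_out([
  {"dp": [0, 0, 0], "yaw": 0},
  {"dp": [0, 0, 0], "yaw": 0},
  {"dp": [0, 0, 0], "yaw": 0},
  {"dp": [0, 0, 0], "yaw": 0},
  {"dp": [0, 0, -10], "yaw": 0},
  {"dp": [0, 0, -25], "yaw": 0},
  {"dp": [0, 0, -60], "yaw": 0},
  {"dp": [0, 0, -110], "yaw": 0},
  {"dp": [0, 0, -110], "yaw": 0},
  {"dp": [0, 0, -110], "yaw": 0},
  {"dp": [0, 0, -110], "yaw": 0},
], fingers=0.15)

```text
clock: 43.18
eef_pos: [472.4, -212.2, 216.3]
tcp_rot: [3.141, -0.002, 3.047]
contact_force: [-0.5, -0.2, -1.7]
opening: 0.579
grasp_force: 4.4
```

```bash
python3 - <<'E'
from chk import *
placed('w15.png'); plan(647.9,70.3,215,-18); print(r.sense()['opening'],r.sense()['grasp_force'])
im,C=load('w15'); g=cv2.cvtColor(im,cv2.COLOR_RGB2GRAY)
K,R,t=C
for P in((483,-114,12),(478.5,-163.5,12),(473.5,-213,12)):
    p=K@(R@np.array(P,float)+t); u,v=(p[:2]/p[2]).round().astype(int); print(u,v,g[v,u-20:u+22].tolist())
E
```

```text
blob [300, 156, 31, 31, 516] [ 471.  -212.6   18. ] dia 32.1
blob [347, 156, 32, 31, 465] [ 475.6 -163.7   18. ] dia 33.1
blob [394, 156, 32, 30, 474] [ 479.7 -115.3   18. ] dia 33.1
blob [366, 219, 25, 31, 329] [ 547.7 -150.6   18. ] dia 27.4
blob [286, 220, 25, 42, 526] [ 547.1 -238.7   18. ] dia 27.6
t=43.2 at [ 472.5 -212.2  216.3] yaw 174.6 q6 -1.90 dp [-147.8  297.9    1.3] tool-yaw opts [np.float64(-167.4), np.float64(12.6), np.float64(192.6)]
0.5729309837600449 4.375397935509682
409 172 [132, 133, 132, 128, 144, 230, 195, 122, 114, 199, 239, 248, 248, 253, 214, 105, 72, 74, 78, 80, 80, 81, 80, 72, 69, 71, 107, 110, 168, 252, 248, 248, 252, 166, 221, 253, 230, 152, 133, 133, 135, 128]
362 172 [131, 129, 128, 126, 174, 255, 217, 98, 98, 189, 248, 249, 247, 252, 234, 125, 69, 69, 74, 74, 74, 78, 77, 71, 71, 58, 81, 193, 254, 248, 247, 253, 218, 112, 225, 253, 237, 157, 128, 130, 132, 133]
315 172 [83, 86, 122, 125, 170, 254, 255, 154, 150, 240, 249, 248, 254, 195, 90, 62, 68, 67, 69, 70, 69, 72, 70, 70, 68, 65, 56, 123, 255, 249, 247, 253, 216, 109, 224, 253, 227, 147, 125, 126, 129, 131]
```

All three bushes are centred on their marks. Return the tongs.

carry_out([
  {"dp": [-24, 48, 0], "yaw": 4},
  {"dp": [-48, 96, 0], "yaw": 8},
  {"dp": [-72, 144, 0], "yaw": 12.6},
  {"dp": [-96, 192, 0], "yaw": 12.6},
  {"dp": [-120, 240, 0], "yaw": 12.6},
  {"dp": [-138, 280, 0], "yaw": 12.6},
  {"dp": [-147.8, 297.9, 0], "yaw": 12.6},
  {"dp": [-147.8, 297.9, 15], "yaw": 12.6},
  {"dp": [-147.8, 297.9, 25], "yaw": 12.6},
  {"dp": [-147.8, 297.9, 30], "yaw": 12.6},
  {"dp": [-147.8, 297.9, 30], "yaw": 12.6},
  {"dp": [-147.8, 297.9, 30], "yaw": 12.6},
])

```text
clock: 44.72
eef_pos: [648.7, 69.5, 187.8]
tcp_rot: [3.141, 0.001, 2.826]
contact_force: [-0.4, 0.4, -1.1]
opening: 0.582
grasp_force: 4.4
```

```bash
python3 - <<'E'
from chk import *
plan(648.1,70.2,102.6,-18); print(r.sense()['opening'],r.sense()['qvel'].round(3))
im,C=save('wrist','w16.png'); g=cv2.cvtColor(im,cv2.COLOR_RGB2GRAY)
K,R,t=C; a=np.radians(-18); ux=np.array([np.cos(a),np.sin(a),0]); uy=np.array([-ux[1],ux[0],0])
for sx,sy in((-11,-30),(-11,30),(-15.9,-40),(-30,-50),(-30,50)):
    p=K@(R@(np.array([647.9,70.4,66.])*[1,1,1 if sx>-20 else .1]+sx*ux+sy*uy)+t); print((sx,sy),(p[:2]/p[2]).round(1))
for u in (300,317): print(u,g[110:240:2,u].tolist())
E
```

```text
t=44.7 at [648.7  69.5 187.8] yaw 161.9 q6 -1.15 dp [ 0.8  0.5 85.2] tool-yaw opts [np.float64(-180.1), np.float64(-0.1), np.float64(179.9)]
0.5818165929358293 [ 0.004 -0.001 -0.004  0.001 -0.002 -0.   ]
(-11, -30) [279.3 178. ]
(-11, 30) [354.1 177.9]
(-15.9, -40) [266.5 172. ]
(-30, -50) [264.2 144. ]
(-30, 50) [368.7 143.9]
300 [228, 229, 230, 230, 230, 230, 230, 230, 230, 229, 230, 229, 229, 230, 229, 229, 233, 152, 188, 193, 191, 189, 190, 129, 97, 100, 101, 100, 100, 110, 188, 190, 184, 177, 175, 183, 181, 184, 140, 96, 96, 96, 97, 96, 97, 98, 96, 127, 184, 183, 179, 159, 148, 149, 148, 149, 147, 147, 148, 148, 148, 144, 145, 144, 146]
317 [228, 229, 229, 230, 228, 227, 226, 227, 226, 228, 229, 230, 230, 230, 231, 230, 232, 171, 184, 188, 188, 188, 190, 144, 97, 100, 99, 99, 99, 108, 184, 188, 182, 181, 179, 182, 182, 181, 140, 95, 97, 97, 98, 98, 99, 96, 95, 123, 181, 182, 179, 139, 150, 150, 150, 149, 151, 150, 149, 147, 149, 151, 150, 149, 147]
```

carry_out([
  {"dp": [0.6, 0.5, 10], "yaw": 0},
  {"dp": [0.6, 0.5, 20], "yaw": 0},
  {"dp": [0.6, 0.5, 35], "yaw": 0},
  {"dp": [0.6, 0.5, 50], "yaw": 0},
  {"dp": [0.6, 0.5, 50], "yaw": 0},
])

```text
clock: 45.4
eef_pos: [647.0, 70.5, 135.2]
tcp_rot: [-3.14, -0.003, 2.827]
contact_force: [-0.9, 0.2, -1.2]
opening: 0.573
grasp_force: 4.4
```

carry_out([
  {"dp": [0, 0, 12], "yaw": 0},
  {"dp": [0, 0, 24], "yaw": 0},
  {"dp": [0, 0, 32], "yaw": 0},
  {"dp": [0, 0, 34], "yaw": 0},
  {"dp": [0, 0, 34], "yaw": 0},
  {"dp": [0, 0, 34], "yaw": 0},
])

```text
clock: 46.15
eef_pos: [648.4, 70.7, 103.6]
tcp_rot: [3.141, 0.0, 2.827]
contact_force: [-0.8, -0.4, -1.0]
opening: 0.578
grasp_force: 4.4
```

carry_out([
  {"dp": [0, 0, 1.5], "yaw": 0},
  {"dp": [0, 0, 1.5], "yaw": 0},
  {"dp": [0, 0, 1.5], "yaw": 0},
])

```text
clock: 46.52
eef_pos: [648.7, 70.6, 102.4]
tcp_rot: [3.141, 0.001, 2.827]
contact_force: [-0.2, -0.3, 5.0]
opening: 0.576
grasp_force: 4.6
```

carry_out([
  {"dp": [0, 0, 0], "yaw": 0},
  {"dp": [0, 0, 0], "yaw": 0},
  {"dp": [0, 0, 0], "yaw": 0},
  {"dp": [0, 0, 0], "yaw": 0},
  {"dp": [0, 0, 0], "yaw": 0},
  {"dp": [0, 0, -15], "yaw": 0},
  {"dp": [0, 0, -40], "yaw": 0},
  {"dp": [0, 0, -75], "yaw": 0},
  {"dp": [0, 0, -130], "yaw": 0},
  {"dp": [25, 0, -160], "yaw": 0},
  {"dp": [28, 0, -160], "yaw": 0},
  {"dp": [28, 0, -160], "yaw": 0},
], fingers=0.85)

```text
clock: 48.02
eef_pos: [621.3, 79.2, 261.8]
tcp_rot: [-3.142, 0.0, 2.827]
contact_force: [-0.2, -0.5, -1.2]
opening: 0.926
grasp_force: 0.0
```

```bash
python3 - <<'E'
from h import *
im,C=save('wrist','w17.png'); plan(620,75,260,162)
hsv=cv2.cvtColor(im,cv2.COLOR_RGB2HSV); i5,C5=load('w5'); h5=cv2.cvtColor(i5,cv2.COLOR_RGB2HSV)
for h,c in((h5,C5),(hsv,C)):
    m=cv2.inRange(h,(0,150,60),(6,255,255))|cv2.inRange(h,(174,150,60),(180,255,255)); m[:, :285]=0; m[:,355:]=0
    x,y,w,hh=cv2.boundingRect(m[150:300]); print(x,y+150,w,hh,[ray(c,(x+w/2,y+150+hh),141).round(1)])
# lugs & bushes from the top camera
im,C=save('top','top2.png'); g=im.astype(int); m=((g.min(2)>150)&(g.max(2)-g.min(2)<25)).astype(np.uint8)
n,l,st,ce=cv2.connectedComponentsWithStats(m[185:255,380:465])
for i in range(1,n): print(st[i].tolist(),ray(C,ce[i]+[380,185],14).round(0))
m=cv2.inRange(cv2.cvtColor(im,cv2.COLOR_RGB2HSV),(0,150,60),(6,255,255)); print('red top',[ray(load('top1')[1],(322,155),141)], cv2.boundingRect(m[140:180,300:345]))
a=load('top1')[0]; m=cv2.inRange(cv2.cvtColor(a,cv2.COLOR_RGB2HSV),(0,150,60),(6,255,255)); print(cv2.boundingRect(m[140:180,300:345]))
E
```

```text
t=48.1 at [621.3  79.2 261.1] yaw 162.0 q6 -1.13 dp [-0.1 -4.3  1.1] tool-yaw opts [np.float64(-180.0), np.float64(-0.0), np.float64(180.0)]
307 215 27 18 [array([654.1,  69. , 141. ])]
303 216 27 15 [array([653.2,  69.4, 141. ])]
[0, 0, 7, 10, 36] [596. -92.  14.]
[1, 8, 1, 1, 1] [583. -86.  14.]
[0, 11, 5, 3, 5] [574. -89.  14.]
[31, 10, 1, 1, 1] [ 578. -164.   14.]
[56, 11, 4, 1, 4] [ 576. -234.   14.]
[1, 13, 6, 11, 31] [556. -94.  14.]
[65, 12, 1, 6, 6] [ 567. -253.   14.]
[1, 15, 1, 1, 1] [564. -86.  14.]
[59, 14, 6, 15, 40] [ 550. -240.   14.]
[55, 16, 1, 14, 14] [ 546. -226.   14.]
[0, 20, 1, 2, 2] [550. -83.  14.]
[30, 20, 1, 3, 3] [ 549. -161.   14.]
[61, 29, 4, 2, 5] [ 527. -245.   14.]
[47, 45, 1, 1, 1] [ 487. -203.   14.]
[49, 44, 3, 1, 3] [ 490. -211.   14.]
[45, 47, 1, 2, 2] [ 480. -198.   14.]
[47, 46, 10, 10, 45] [ 474. -216.   14.]
[68, 46, 3, 1, 3] [ 485. -260.   14.]
[73, 47, 1, 1, 1] [ 482. -270.   14.]
[65, 48, 1, 1, 1] [ 480. -249.   14.]
[75, 49, 1, 1, 1] [ 477. -275.   14.]
[64, 50, 1, 5, 5] [ 469. -246.   14.]
[45, 53, 3, 3, 3] [ 464. -200.   14.]
[49, 56, 1, 1, 1] [ 459. -207.   14.]
[52, 56, 1, 1, 1] [ 459. -215.   14.]
[75, 56, 1, 1, 1] [ 459. -274.   14.]
[69, 58, 4, 1, 4] [ 454. -262.   14.]
red top [array([650.09191685,  68.97816589, 141.        ])] (16, 14, 11, 8)
(17, 13, 10, 9)
```

Tongs are back in place. Confirm the lugs numerically from over the board.

carry_out([
  {"dp": [0, -60, -20], "yaw": 0},
  {"dp": [0, -120, -40], "yaw": 0},
  {"dp": [0, -180, -40], "yaw": -6},
  {"dp": [0, -240, -40], "yaw": -12.6},
  {"dp": [0, -280, -40], "yaw": -12.6},
  {"dp": [0, -280, -40], "yaw": -12.6},
  {"dp": [0, -280, -40], "yaw": -12.6},
  {"dp": [0, -280, -40], "yaw": -12.6},
])

```text
clock: 49.12
eef_pos: [535.2, -186.0, 301.3]
tcp_rot: [3.141, -0.001, 3.048]
contact_force: [-0.1, -0.2, -0.4]
opening: 0.923
grasp_force: 0.0
```

```bash
python3 - <<'E'
from h import *
im,C=save('wrist','w18.png'); print(r.sense()['eef_pos'])
K,R,t=C; g=im.astype(int)
a=np.radians(-5.4); ux=np.array([np.cos(a),np.sin(a),0]); uy=np.array([-ux[1],ux[0],0])
for c,(hx,hy) in (((560,-150),(23,11)),((551.5,-240.5),(23,11)),((483,-114),(15,15)),((478.5,-163.5),(15,15)),((473.5,-213),(15,15))):
    c=np.array([*c,8.]); q=[]
    for sx,sy in((-1,-1),(-1,1),(1,1),(1,-1)):
        p=K@(R@(c+sx*hx*ux+sy*hy*uy)+t); q.append(p[:2]/p[2])
    roi=np.zeros(im.shape[:2],np.uint8); cv2.fillConvexPoly(roi,np.round(q).astype(int),1)
    m=((g.max(2)>95)&(g.max(2)-g.min(2)<30)&(roi>0)).astype(np.uint8)
    ys,xs=np.nonzero(m); P=np.array([ray(C,(u,v),14)[:2] for u,v in zip(xs,ys)],np.float32); r_=cv2.minAreaRect(P); print(c,len(xs),'centre',P.mean(0).round(1),'rect',np.round(r_[0],1),np.round(r_[1],1),round(r_[2],1))
m=cv2.inRange(cv2.cvtColor(im,cv2.COLOR_RGB2HSV),(0,0,200),(180,14,255)); 
E
```

```text
[ 535.1576584  -185.9748687   301.44603826]
[ 560. -150.    8.] 433 centre [ 559. -149.] rect [ 558.8 -150. ] [22.3 46. ] 85.7
[ 551.5 -240.5    8. ] 374 centre [ 549.7 -239.5] rect [ 550.4 -239.5] [23.6 45.6] 84.6
[ 483. -114.    8.] 419 centre [ 482.5 -114.5] rect [ 482.8 -114.4] [30.  28.9] 84.6
[ 478.5 -163.5    8. ] 408 centre [ 478.1 -163.5] rect [ 478.2 -163.7] [30.  28.9] 84.6
[ 473.5 -213.     8. ] 450 centre [ 473.  -212.4] rect [ 473.  -212.6] [31.  30.1] 84.6
```

```bash
python3 -c "
from rig import r
print(r.sign_off())"
```

```text
the job is handed in; nothing more can be done
None
```

Job handed in at about 49 s: all three bushes measured within about 1 mm of their round marks, both lugs on their long marks, and the tongs back upright in their stand; the hand-in returned no verdict.

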